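# Fold the rules, stow them in the coin box and shut its door

### The arm

A 7-joint arm with a two-finger parallel gripper is mounted at the origin on the work surface. World frame = base frame: x ahead of the robot, y to its left, z up, the work surface at z = 0. Lengths are in m, angles in rad, forces in N, time in s.
With the tool pointing down it reaches from about 0.425 to 0.875 m from the base axis. Payload 8.4 kg.
Tool frame: the origin (TCP) lies midway between the tips of the shut fingers; the grasp point (between the pads) lies 19 mm behind it; z points along the fingers, y is the line along which they close (so a half turn about z gives the same grasp; the last joint's range is limited). The gripper opens to 87 mm and grips with 3 to 60 N. Pads are 19 mm wide; open, the fingers measure 117 mm over their backs; the gripper's body (75 mm by 190 mm) begins 51 mm behind the grasp point.
Start: joints at [1.118, 0.333, 0.04, 1.465, -0.013, 1.343, -0.059], TCP at [0.225, -0.61, 0.223] pointing down, gripper open.
Joint ranges: [-2.58, 2.58], [-0.38, 2.09], [-1.3, 1.39], [0.25, 2.4], [-1.5, 4.64], [0.08, 2.09], [-2.65, 2.65]. Speed limits (rad/s): [2.22, 2.22, 2.79, 2.79, 3.14, 3.14, 3.14].

### API

Orientations are given as a 3x3 rotation matrix whose columns are the frame's x, y, z axes.
In Python, from cell import monitor, capture, close_job gives the robot as it stands.
- The arm moves only by the tool play_rows, never from a script. Its argument "motion" is a list that holds one entry, the list of rows, each a list of 7 numbers: the shift along the world's x, y, z in m, then the turn, a rotation vector about the world's x, y, z in degrees, then the finger opening in m, from 0 to 0.087. A call has 1 to 20 rows; each row shifts and turns the commanded pose from where the row before left it; what a row does not reach is not made up. A row lasts 1/12 s, in which the tool goes at most 41.7 mm and 7.16 degrees, less where a joint would pass 70% of its speed; a pose out of reach is approached as far as the arm can. A call with a gripper value outside its range is refused whole. The fingers move at their own pace and stop on an object; the grip force is fixed at half the most. Time passes only in rows, so rows that do not move let the fingers close. It gives the time, the measured TCP pose, the force, the opening and the grip force at its end, in the units of the state.
- monitor.sense(): the state, without advancing time (a new reading comes with each control period).
- capture(name): name is "scene" or "side" or "wrist"; returns a dict with "frame" (384x512x3 uint8, red, green, blue), "fx", "fy", "cx", "cy" (pixels), "world_from_camera" (4x4, takes a point from camera to world coordinates); the wrist camera has in their place "hand_eye" (4x4, takes a point from camera to tool coordinates, whose origin is the TCP and whose axes are the flange's). Camera axes: x right, y down, z forward; pixel columns grow to the right and rows downward; lengths in m; the calibration is good to about 2 mm. A picture is of the moment at which its call begins: read the wrist's pose just before it. There is no depth.
- close_job(): hands the job in; it is judged then, once.
The state is a dict: "clock": time; "joint_positions": joint angles; "qvel": joint speeds; "tau": joint torques, N m; "eef_pos": TCP position; "ee_rot": TCP orientation; "contact_force": force on the tool from outside, world axes, zero at the start; "ft_torque": the same for the moment, N m; "finger_gap": opening from 0.0 (shut) to 1.0 (fully open); "grip_force": force on a finger pad.
Only numpy, scipy, OpenCV 4.12 (cv2) and the standard library are available. Lean on these libraries where they do the work, as an engineer would, in place of code of your own. Each camera call takes 0.05 s, during which the arm holds its last target. There are 200 camera calls.

### The job

Put the carrom board's folding rules away: fold every rule on the table fully closed and lay each one flat in a slot of its own in the coin box's drawer (pull the drawer right out first). Then push the drawer fully home and push the little door shut over it until it snaps home on its catch. Leave the jar, plate and striker where they are.

Things in the scene. Friction and masses are not known exactly. Their poses are not given: they have to be found in the camera images.
- coinbox: plywood coin box fixed on the table, 160 mm (x) by 228 mm (y) by 62 mm high, open only at its front (-x side), where the drawer comes out. Origin: centre of its underside on the table; front plane at x = -80 mm; x points from front to back; slightly turned from start to start
- drawer (a joint): drawer's travel out of the coin box, m: 0 = home, front panel flush with the box's front plane; 0.14 = fully out. Slides along the box's -x, stays where left, takes about 2 N, no catch. No knob: pinch or push its plain front panel (10 mm thick, 206 mm wide, 8 to 50 mm above the table), whose outer face is at x = -80 mm - travel in the box's frame
- tray (a point): centre of the drawer's inner floor, 12 mm above the table, 70 mm behind the front panel's outer face; axes as the box. Inside 120 (x) by 196 mm (y): three 4 mm dividers along x make four 46 mm slots centred at y = -75, -25, 25, 75 mm. Dividers, sides and back rise 9 mm above it, the front panel 38 mm. Clear of the box's roof only with the drawer over 0.13 m out
- door (a joint): opening angle of the box's upright door, rad: 0 = shut over the drawer front, 2.3 = wide open. Turns easily, stays where left, until from about 0.07 rad a sprung ball catch at its free end resists: about 6 N there pushes it over, then it snaps to 0 and holds. Unseated it stays ajar at 0.05 rad or so
- door_hinge (a point): on the door's hinge axis, 32 mm up, at x = -80, y = 114 mm in the box's frame. The door is a panel 228 mm long from here, 10 mm thick, 2 to 62 mm above the table; outer face 11 mm from the axis plane. Opened by q it points along (-sin q, -cos q) in the box's frame; its outer face looks along (-cos q, sin q)
- door_edge (a point): middle of the free edge of the door, on its outer face
- rule1: wooden folding rule, may be absent: two leaves 90 long, 13 wide, 18 mm thick, pivoted at one end by a brass knuckle (radius 13), lying as a V. Folded: 103 x 26 x 18 mm, about 80 g. Origin: middle of the folded rule at half thickness; pivot at x = -45, y = 0; fixed leaf at y = -13 to 0, x = -45 to 45; z along the pivot axis, may point down if turned over
- leaf1 (a joint): opening angle of rule1, rad: 0 = folded, leaves side by side; the swinging leaf (at y = 0 to 13 mm when folded) points along the fixed leaf turned by this angle about the rule's z through the pivot. Light friction (0.02 N m) keeps it where left
- rule2: wooden folding rule, may be absent: two leaves 90 long, 13 wide, 18 mm thick, pivoted at one end by a brass knuckle (radius 13), lying as a V. Folded: 103 x 26 x 18 mm, about 80 g. Origin: middle of the folded rule at half thickness; pivot at x = -45, y = 0; fixed leaf at y = -13 to 0, x = -45 to 45; z along the pivot axis, may point down if turned over
- leaf2 (a joint): opening angle of rule2, rad: 0 = folded, leaves side by side; the swinging leaf (at y = 0 to 13 mm when folded) points along the fixed leaf turned by this angle about the rule's z through the pivot. Light friction (0.02 N m) keeps it where left
- rule3: wooden folding rule, may be absent: two leaves 90 long, 13 wide, 18 mm thick, pivoted at one end by a brass knuckle (radius 13), lying as a V. Folded: 103 x 26 x 18 mm, about 80 g. Origin: middle of the folded rule at half thickness; pivot at x = -45, y = 0; fixed leaf at y = -13 to 0, x = -45 to 45; z along the pivot axis, may point down if turned over
- leaf3 (a joint): opening angle of rule3, rad: 0 = folded, leaves side by side; the swinging leaf (at y = 0 to 13 mm when folded) points along the fixed leaf turned by this angle about the rule's z through the pivot. Light friction (0.02 N m) keeps it where left
- rule4: wooden folding rule, may be absent: two leaves 90 long, 13 wide, 18 mm thick, pivoted at one end by a brass knuckle (radius 13), lying as a V. Folded: 103 x 26 x 18 mm, about 80 g. Origin: middle of the folded rule at half thickness; pivot at x = -45, y = 0; fixed leaf at y = -13 to 0, x = -45 to 45; z along the pivot axis, may point down if turned over
- leaf4 (a joint): opening angle of rule4, rad: 0 = folded, leaves side by side; the swinging leaf (at y = 0 to 13 mm when folded) points along the fixed leaf turned by this angle about the rule's z through the pivot. Light friction (0.02 N m) keeps it where left
- jar: glass candy jar, 84 mm across, 105 mm high, steel twist cap; stands aside, leave alone. Origin under its centre
- plate: steel plate, 150 mm across, 18 mm high; leave alone. Origin under its centre
- striker: orange carrom striker, 41 mm disc, 10 mm thick, lying on the plate; leave alone. Origin under its centre
Things that resemble listed ones, but are neither listed nor needed, are in the scene too. What is shaped like the rule4 but blue or orange is not meant.

How it is judged:
By the outcome, as a careful person would: the job done as asked, in the order asked, and still so for the second after the job is handed in, with the robot touching nothing.
Of rule1, rule2, rule3, rule4 only 3 to 4 are there at a start; the rules pass over those that are not, and their reading is None.
At some moment in a run one of rule1, rule2, rule3, rule4 may be knocked a few centimetres aside while the robot is not near it.
Once in a run the grip may slacken for a moment while it holds something.
It also fails if it takes over 210 s, if anything falls off the work surface, if the arm or the gripper's body presses on something with over 40 N, if the wrist force passes 120 N, or if a joint passes its speed limit or range.

## Working session

There is one attempt and no reset: what is moved stays moved. The work goes in short steps, Python scripts to look and compute and a tool call to move; the robot and the scene stay as the last step left them, time stands still between calls to the robot, and variables do not carry over. Pictures are saved under pics/ and viewed, at most 14 in all, crops included, and the job is handed in when it is done.

Besides the shell and the picture viewer there is one more tool, called after ">>>" by a JSON object that holds its "api" and its "payload". play_rows: Moves the arm, as the interface text tells. Its arguments: {"type":"object","properties":{"motion":{"type":"array"}},"required":["motion"]}

```bash
ls; mkdir -p pics; cat > h.py <<'E'
import numpy as np, cv2, json
from cell import monitor, capture, close_job
def snap(name,fn=None):
    s=monitor.sense(); c=capture(name); im=cv2.cvtColor(c["frame"],cv2.COLOR_RGB2BGR)
    if name=="wrist":
        T=np.eye(4);T[:3,:3]=np.array(s["ee_rot"]);T[:3,3]=s["eef_pos"]
        W=T@np.array(c["hand_eye"])
    else: W=np.array(c["world_from_camera"])
    c={"W":W,"K":(c["fx"],c["fy"],c["cx"],c["cy"]),"im":im,"s":s}
    if fn: cv2.imwrite("pics/"+fn,im); np.savez("pics/"+fn+".npz",W=W,K=c["K"])
    return c
def ray(c,u,v):
    fx,fy,cx,cy=c["K"]; d=c["W"][:3,:3]@np.array([(u-cx)/fx,(v-cy)/fy,1]); return c["W"][:3,3],d
def onz(c,u,v,z):
    o,d=ray(c,u,v); return o+d*(z-o[2])/d[2]
def proj(c,p):
    q=np.linalg.inv(c["W"])@np.append(p,1); fx,fy,cx,cy=c["K"]; return np.array([fx*q[0]/q[2]+cx,fy*q[1]/q[2]+cy])
def tri(c1,p1,c2,p2):
    A=[];b=[]
    for c,p in((c1,p1),(c2,p2)):
        o,d=ray(c,*p);d=d/np.linalg.norm(d);P=np.eye(3)-np.outer(d,d);A.append(P);b.append(P@o)
    return np.linalg.lstsq(np.vstack(A),np.hstack(b),rcond=None)[0]
def load(fn):
    z=np.load("pics/"+fn+".npz"); return {"W":z["W"],"K":z["K"],"im":cv2.imread("pics/"+fn)}
E
python3 - <<'E'
from h import *
a=snap("scene","s0.png");b=snap("side","d0.png")
for c in(a,b):print(np.round(c["W"],3).tolist(),c["K"])
print({k:np.round(v,3).tolist() for k,v in a["s"].items()})
cv2.imwrite("pics/s0b.png",cv2.resize(a["im"],(800,600),interpolation=cv2.INTER_CUBIC))
cv2.imwrite("pics/d0b.png",cv2.resize(b["im"],(800,600),interpolation=cv2.INTER_CUBIC))
E
```

```text
pics
[[0.199, 0.783, -0.589, 1.122], [0.98, -0.163, 0.115, -0.106], [-0.006, -0.6, -0.8, 0.892], [0.0, 0.0, 0.0, 1.0]] (381.5469960467085, 381.5469960467085, 258.49603268547327, 191.07650402015315)
[[0.963, -0.217, 0.159, 0.233], [-0.268, -0.741, 0.616, -1.032], [-0.016, -0.636, -0.771, 1.351], [0.0, 0.0, 0.0, 1.0]] (495.7242838510724, 495.7242838510724, 261.33194011593093, 189.32367476760956)
{'clock': 0.0, 'joint_positions': [1.118, 0.334, 0.04, 1.466, -0.013, 1.343, -0.059], 'qvel': [0.0, -0.002, -0.0, -0.001, 0.001, 0.0, 0.0], 'tau': [0.001, -65.636, 1.336, -40.38, -0.06, 0.045, 0.0], 'eef_pos': [0.225, -0.609, 0.222], 'ee_rot': [[0.938, 0.346, -0.001], [0.346, -0.938, 0.001], [-0.0, -0.002, -1.0]], 'contact_force': [0.053, -0.679, 0.094], 'ft_torque': [0.004, -0.066, -0.038], 'grip_force': 0.0, 'finger_gap': 0.997}
```

View pics/s0b.png

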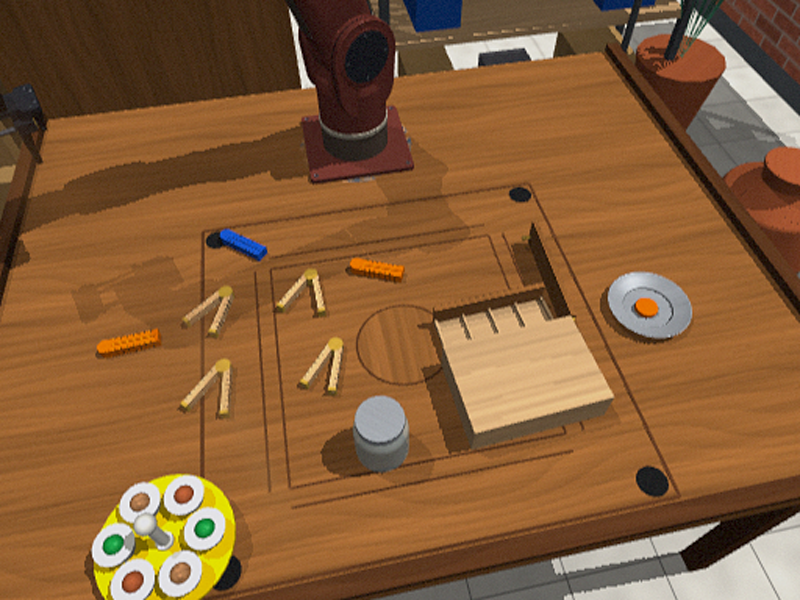

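View pics/d0b.png

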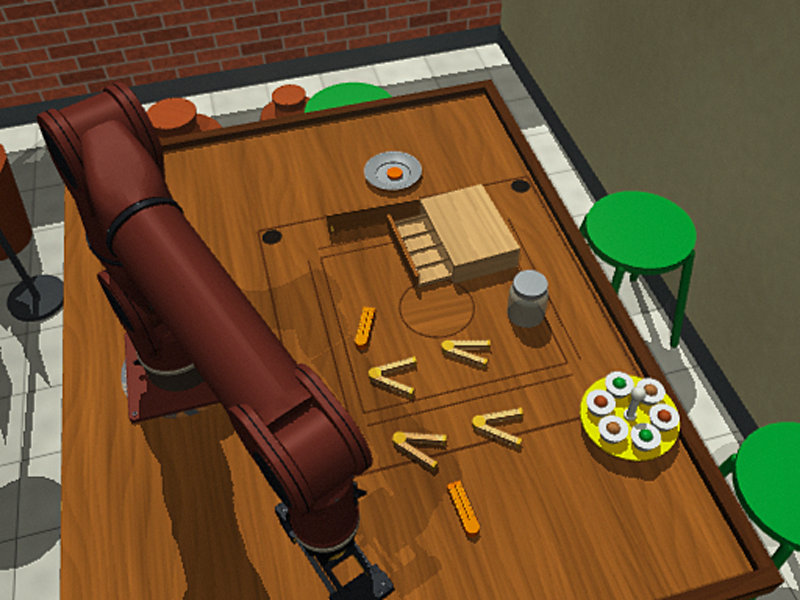

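All four rules are present. In the 800×600 scene view the pivots are at (226,291), (311,274), (335,344) and (222,366). The lookalikes are blue (242,243), orange (377,268) and orange (128,342). The drawer is part-way out and the door stands open at (545,270). Next I'll measure.

```bash
cat >> h.py <<'E'
def vees(c,z=0.018,box=None,amin=250):
    """pale-wood blobs -> list of (contour pts)"""
    hsv=cv2.cvtColor(c["im"],cv2.COLOR_BGR2HSV)
    m=cv2.inRange(hsv,(17,40,135),(34,175,255))
    n,l,st,ce=cv2.connectedComponentsWithStats(m)
    return hsv,m,[(i,st[i].tolist(),ce[i].round(1).tolist()) for i in range(1,n) if st[i][4]>80],l
E
python3 - <<'E'
from h import *
a=load("s0.png");b=load("d0.png")
for c in(a,b):
    hsv,m,L,l=vees(c)
    for x in L:print(x)
hsv=cv2.cvtColor(a["im"],cv2.COLOR_BGR2HSV)
for p in[(140,195),(145,187),(241,168),(213,221),(335,220),(250,230),(60,250)]:print(p,hsv[p[1],p[0]])
va=vees(a)[1];vb=vees(b)[1]
A=cv2.resize(a["im"][140:300,100:420],(800,400),interpolation=cv2.INTER_CUBIC)
B=np.zeros((200,800,3),np.uint8);M=cv2.cvtColor(va[140:300,100:420],cv2.COLOR_GRAY2BGR);B[:160,:320]=M;N=cv2.cvtColor(vb[200:320,220:360],cv2.COLOR_GRAY2BGR);B[:120,400:540]=N
cv2.imwrite("pics/c1.png",np.vstack([A,B]))
E
```

```text
(181, [292, 216, 100, 61, 1940], [340.4, 248.8])
(191, [194, 221, 18, 24, 111], [202.3, 232.4])
(202, [210, 222, 9, 27, 95], [213.9, 235.4])
(254, [117, 234, 24, 25, 114], [127.6, 246.6])
(255, [141, 234, 7, 29, 100], [143.4, 249.2])
(23, [269, 118, 64, 52, 1957], [299.8, 143.5])
(31, [255, 141, 19, 11, 113], [263.1, 146.2])
(34, [259, 149, 20, 12, 131], [267.9, 154.9])
(36, [263, 159, 21, 12, 136], [272.5, 164.4])
(38, [267, 168, 22, 14, 163], [277.0, 174.3])
(71, [309, 261, 24, 8, 84], [320.6, 264.6])
(86, [306, 271, 26, 12, 89], [319.2, 276.8])
(94, [259, 277, 25, 5, 84], [271.6, 279.0])
(102, [256, 283, 22, 15, 82], [266.5, 289.5])
(140, 195) [ 13 166 120]
(145, 187) [ 21 182 181]
(241, 168) [ 15 255 183]
(213, 221) [ 21 182 216]
(335, 220) [ 17 110 204]
(250, 230) [ 14 171 142]
(60, 250) [ 14 175 156]
```

View pics/c1.png

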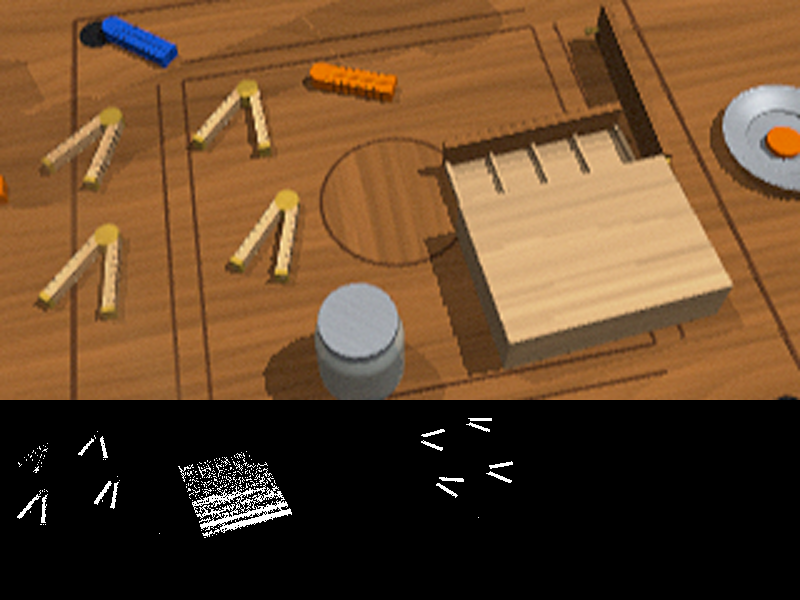

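The crop confirms four pale V rules with brass knuckles at crop pixels (110,117), (248,90), (287,200) and (106,235). The blue and orange lookalikes are clearly different. The box roof corners are near (447,163), (665,157), (730,290) and (508,345).

```bash
python3 - <<'E'
from h import *
a=load("s0.png");b=load("d0.png")
S=lambda p:(100+p[0]/2.5,140+p[1]/2.5)
K={'R1':[(110,117),(44,166),(92,184)],'R2':[(248,90),(196,146),(262,151)],'R3':[(287,200),(235,265),(281,276)],'R4':[(106,235),(42,302),(108,313)]}
KS={'R1':(402,438),'R2':(376,375),'R3':(449,346),'R4':(481,423)}
for k,v in K.items():
    P=[onz(a,*S(p),.018)[:2] for p in v]
    t=tri(a,S(v[0]),b,(KS[k][0]*.64,KS[k][1]*.64))
    d=[P[1]-P[0],P[2]-P[0]];an=[np.degrees(np.arctan2(x[1],x[0])) for x in d]
    print(k,P[0].round(4),'len',[round(np.hypot(*x),3) for x in d],'ang',np.round(an,1),'tri',t.round(3))
for p in[(447,163),(665,157),(730,290),(508,345)]:print('roof',onz(a,*S(p),.062).round(4))
B=[(421,196),(484,185),(520,247),(455,263)]
for p in B:print('roofB',onz(b,p[0]*.64,p[1]*.64,.062).round(4))
# drawer front panel top, door top
for p in[(443,146),(625,112),(665,157),(603,8)]:print(onz(a,*S(p),.05 if p[0] in(443,625) else .062).round(4))
print(onz(b,390*.64,214*.64,.05),onz(b,418*.64,286*.64,.05))
print(onz(b,328*.64,217*.64,.062),onz(b,420*.64,201*.64,.062))
E
```

```text
R1 [ 0.3964 -0.3014] len [np.float64(0.092), np.float64(0.093)] ang [-53.3 -13.4] tri [ 0.398 -0.304  0.016]
R2 [ 0.3888 -0.1405] len [np.float64(0.096), np.float64(0.092)] ang [-43.7   3.7] tri [ 0.386 -0.144  0.01 ]
R3 [ 0.551  -0.1156] len [np.float64(0.093), np.float64(0.092)] ang [-42.9 -11.4] tri [ 0.552 -0.119  0.015]
R4 [ 0.5556 -0.3091] len [np.float64(0.093), np.float64(0.092)] ang [-44.5   0.1] tri [ 0.556 -0.313  0.013]
roof [0.5681 0.0568 0.062 ]
roof [0.6075 0.285  0.062 ]
roof [0.7681 0.289  0.062 ]
roof [0.7796 0.0648 0.062 ]
roofB [0.6113 0.289  0.062 ]
roofB [0.7694 0.2827 0.062 ]
roofB [0.7798 0.0642 0.062 ]
roofB [0.6237 0.0592 0.062 ]
[0.5373 0.0601 0.05  ]
[0.5331 0.2694 0.05  ]
[0.6075 0.285  0.062 ]
[0.3861 0.2919 0.062 ]
[0.52658475 0.26254658 0.05      ] [0.52865417 0.02756528 0.05      ]
[0.38093338 0.28238355 0.062     ] [0.60413646 0.27301412 0.062     ]
```

>>> {"api": "play_rows", "payload": {"motion": [[[0.017, 0.03, 0.009, 0, 0, 6, 0.087], [0.017, 0.03, 0.009, 0, 0, 6, 0.087], [0.017, 0.03, 0.009, 0, 0, 6, 0.087], [0.017, 0.03, 0.009, 0, 0, 6, 0.087], [0.017, 0.03, 0.009, 0, 0, 6, 0.087], [0.017, 0.03, 0.009, 0, 0, 6, 0.087], [0.017, 0.03, 0.009, 0, 0, 6, 0.087], [0.017, 0.03, 0.009, 0, 0, 6, 0.087], [0.017, 0.03, 0.009, 0, 0, 6, 0.087], [0.017, 0.03, 0.009, 0, 0, 6, 0.087], [0.017, 0.03, 0.009, 0, 0, 6, 0.087], [0.017, 0.03, 0.009, 0, 0, 6, 0.087], [0, 0, 0, 0, 0, 0, 0.087], [0, 0, 0, 0, 0, 0, 0.087]]]}}

```text
clock: 1.27
eef_pos: [0.4303, -0.2478, 0.331]
ee_rot: [[-0.044, 0.999, 0.001], [0.999, 0.044, -0.0], [-0.0, 0.001, -1.0]]
contact_force: [-0.5, 0.3, 0.0]
finger_gap: 1.0
grip_force: 0.0
```

```bash
python3 - <<'E'
from h import *
a=snap("wrist","w1.png");print(a["W"].round(3).tolist(),a["K"]);print(a["s"]["eef_pos"],np.array(a["s"]["ee_rot"])[:,1])
for p in[(0.397,-.303,.018),(.388,-.142,.018),(.551,-.117,.018),(.556,-.311,.018)]:print(proj(a,p))
E
```

```text
[[0.999, 0.042, 0.012, 0.427], [0.044, -0.968, -0.247, -0.179], [0.001, 0.247, -0.969, 0.493], [0.0, 0.0, 0.0, 1.0]] (306.82180196370035, 306.82180196370035, 254.2212230563873, 192.15491287256992)
[ 0.4302507  -0.24784248  0.33095581] [9.99045393e-01 4.36795657e-02 6.30445589e-04]
[231.93291968 193.12985974]
[228.6073332   86.79826879]
[341.08859584  73.84938416]
[330.51686426 202.06497979]
```

View pics/w1.png

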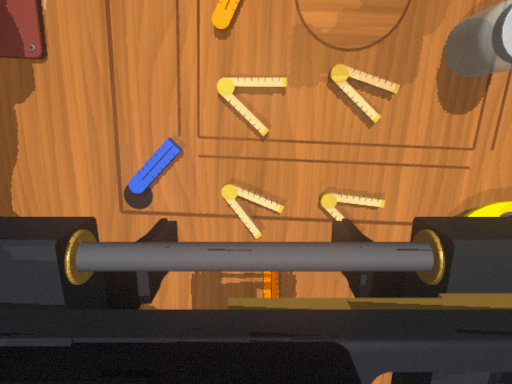

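The wrist view agrees with the scene estimates to within about 3 px: knuckles at (231,193), (226,88), (341,73) and (329,203), with orange and blue excluded. Now the drawer.

>>> {"api": "play_rows", "payload": {"motion": [[[0.009, 0.032, 0, 0, 0, 0, 0.087], [0.009, 0.032, 0, 0, 0, 0, 0.087], [0.009, 0.032, 0, 0, 0, 0, 0.087], [0.009, 0.032, 0, 0, 0, 0, 0.087], [0.009, 0.032, 0, 0, 0, 0, 0.087], [0.009, 0.032, 0, 0, 0, 0, 0.087], [0.009, 0.032, 0, 0, 0, 0, 0.087], [0.009, 0.032, 0, 0, 0, 0, 0.087], [0.009, 0.032, 0, 0, 0, 0, 0.087], [0.009, 0.032, 0, 0, 0, 0, 0.087], [0, 0, 0, 0, 0, 0, 0.087], [0, 0, 0, 0, 0, 0, 0.087]]]}}

```text
clock: 2.32
eef_pos: [0.5192, 0.0706, 0.3297]
ee_rot: [[-0.04, 0.999, -0.002], [0.999, 0.04, 0.0], [0.0, -0.002, -1.0]]
contact_force: [-0.1, -0.5, -0.9]
finger_gap: 1.001
grip_force: 0.0
```

```bash
python3 - <<'E'
from h import *
a=snap("wrist","w2.png");print(a["s"]["eef_pos"],np.array(a["s"]["ee_rot"])[:,1])
cv2.imwrite("pics/w2b.png",cv2.resize(a["im"],(800,600),interpolation=cv2.INTER_CUBIC))
E
```

```text
[0.51924459 0.070601   0.32970074] [ 0.99919015  0.04020851 -0.00152138]
```

View pics/w2b.png

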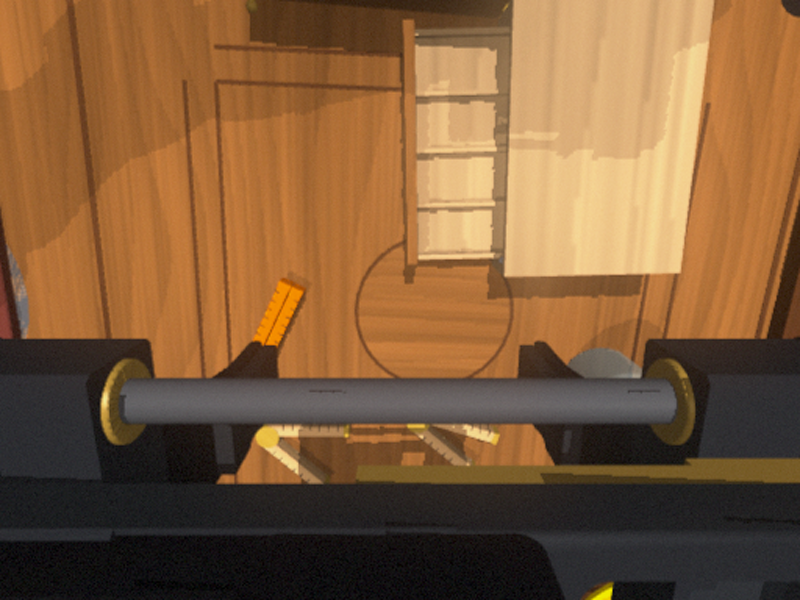

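The panel's top edge runs from (405,264) to (403,20). The roof's front edge runs from (505,276) up to (511,0), and its back near corner is at (681,273).

```bash
python3 - <<'E'
from h import *
a=load("w2.png")
f=lambda u,v,z:onz(a,u*.64,v*.64,z)
for n,p in dict(fn=(505,276,.062),ff=(511,0,.062),bn=(681,273,.062),bf=(713,0,.062),pon=(405,264,.05),pof=(403,20,.05),pin=(416,262,.05),pif=(415,20,.05)).items():print(n,f(*p).round(4))
s=load("s0.png");d=load("d0.png")
print('tri back near roof',tri(a,(681*.64,273*.64),d,(455*.64,263*.64)).round(4),tri(a,(681*.64,273*.64),s,(100+508/2.5,140+345/2.5)).round(4))
print('tri front near roof',tri(a,(505*.64,276*.64),d,(455*.64,263*.64)).round(4))
print('tri panel near',tri(a,(405*.64,264*.64),s,(100+443/2.5,140+146/2.5)).round(4))
E
```

```text
fn [0.6176 0.0571 0.062 ]
ff [0.601  0.2808 0.062 ]
bn [0.7774 0.0663 0.062 ]
bf [0.7618 0.2872 0.062 ]
pon [0.5262 0.0624 0.05  ]
pof [0.5155 0.2665 0.05  ]
pin [0.5363 0.0647 0.05  ]
pif [0.5255 0.2669 0.05  ]
tri back near roof [0.6747 0.0628 0.1084] [0.7787 0.0656 0.0596]
tri front near roof [0.6201 0.0572 0.0639]
tri panel near [0.5272 0.0614 0.0366]
```

>>> {"api": "play_rows", "payload": {"motion": [[[0.0023, 0.0315, -0.01, 0, 0, 0.43, 0.05], [0.0023, 0.0315, -0.01, 0, 0, 0.43, 0.05], [0.0023, 0.0315, -0.01, 0, 0, 0.43, 0.05], [0, 0, -0.04, 0, 0, 0, 0.05], [0, 0, -0.04, 0, 0, 0, 0.05], [0, 0, -0.04, 0, 0, 0, 0.05], [0, 0, -0.04, 0, 0, 0, 0.05], [0, 0, -0.04, 0, 0, 0, 0.05], [0, 0, -0.03, 0, 0, 0, 0.05], [0, 0, -0.02, 0, 0, 0, 0.05], [0, 0, -0.01, 0, 0, 0, 0.05], [0, 0, -0.01, 0, 0, 0, 0.05], [0, 0, 0, 0, 0, 0, 0], [0, 0, 0, 0, 0, 0, 0], [0, 0, 0, 0, 0, 0, 0], [0, 0, 0, 0, 0, 0, 0], [0, 0, 0, 0, 0, 0, 0], [0, 0, 0, 0, 0, 0, 0]]]}}

```text
clock: 3.87
eef_pos: [0.5266, 0.1649, 0.0313]
ee_rot: [[-0.062, 0.998, 0.001], [0.998, 0.062, 0.0], [-0.0, 0.001, -1.0]]
contact_force: [0.3, -0.4, -0.2]
finger_gap: 0.207
grip_force: 0.0
```

>>> {"api": "play_rows", "payload": {"motion": [[[0, 0, 0, 0, 0, 0, 0], [0, 0, 0, 0, 0, 0, 0], [0, 0, 0, 0, 0, 0, 0], [0, 0, 0, 0, 0, 0, 0], [-0.005, -0.0003, 0, 0, 0, 0, 0], [-0.005, -0.0003, 0, 0, 0, 0, 0], [-0.005, -0.0003, 0, 0, 0, 0, 0], [-0.005, -0.0003, 0, 0, 0, 0, 0], [-0.005, -0.0003, 0, 0, 0, 0, 0], [-0.005, -0.0003, 0, 0, 0, 0, 0], [-0.005, -0.0003, 0, 0, 0, 0, 0], [-0.005, -0.0003, 0, 0, 0, 0, 0], [-0.005, -0.0003, 0, 0, 0, 0, 0], [-0.005, -0.0003, 0, 0, 0, 0, 0], [-0.003, -0.0003, 0, 0, 0, 0, 0], [0, 0, 0, 0, 0, 0, 0], [0, 0, 0, 0, 0, 0, 0]]]}}

```text
clock: 5.28
eef_pos: [0.4747, 0.1616, 0.0309]
ee_rot: [[-0.062, 0.998, 0.004], [0.998, 0.062, 0.001], [0.001, 0.004, -1.0]]
contact_force: [9.6, 0.6, -4.4]
finger_gap: 0.115
grip_force: 30.0
```

>>> {"api": "play_rows", "payload": {"motion": [[[0, 0, 0, 0, 0, 0, 0.05], [0, 0, 0, 0, 0, 0, 0.05], [0, 0, 0, 0, 0, 0, 0.05], [0, 0, 0, 0, 0, 0, 0.05], [0, 0, 0.03, 0, 0, 0, 0.087], [0, 0, 0.04, 0, 0, 0, 0.087], [0, 0, 0.04, 0, 0, 0, 0.087], [0.007, -0.01, 0.04, 0, 0, 0, 0.087], [0.007, -0.03, 0.04, 0, 0, 0, 0.087], [0.007, -0.03, 0.04, 0, 0, 0, 0.087], [0.007, -0.03, 0.04, 0, 0, 0, 0.087], [0.007, 0, 0.03, 0, 0, 0, 0.087], [0, 0, 0, 0, 0, 0, 0.087], [0, 0, 0, 0, 0, 0, 0.087]]]}}

```text
clock: 6.45
eef_pos: [0.5049, 0.0775, 0.3105]
ee_rot: [[-0.062, 0.998, 0.002], [0.998, 0.062, 0.0], [0.0, 0.002, -1.0]]
contact_force: [-0.9, 0.4, -0.5]
finger_gap: 0.985
grip_force: 0.0
```

```bash
python3 - <<'E'
from h import *
a=snap("wrist","w3.png");print(a["s"]["eef_pos"])
cv2.imwrite("pics/w3b.png",cv2.resize(a["im"],(800,600),interpolation=cv2.INTER_CUBIC)[:360])
x=np.array([.998,.063]);y=np.array([-.063,.998]);C=np.array([.6893,.1755])
for s in(-98,-50,0,50,98):print(s,[proj(a,[*(C-t*x+s/1000*y),.021]).round(1).tolist() for t in(.10,.16,.21)])
E
```

```text
[0.50494846 0.07745926 0.31053432]
-98 [[314.4, 169.9], [274.2, 169.9], [240.6, 170.0]]
-50 [[316.0, 137.2], [274.7, 137.3], [240.2, 137.4]]
0 [[317.7, 101.4], [275.2, 101.4], [239.8, 101.5]]
50 [[319.5, 63.4], [275.7, 63.5], [239.3, 63.5]]
98 [[321.3, 24.8], [276.3, 24.9], [238.8, 24.9]]
```

View pics/w3b.png

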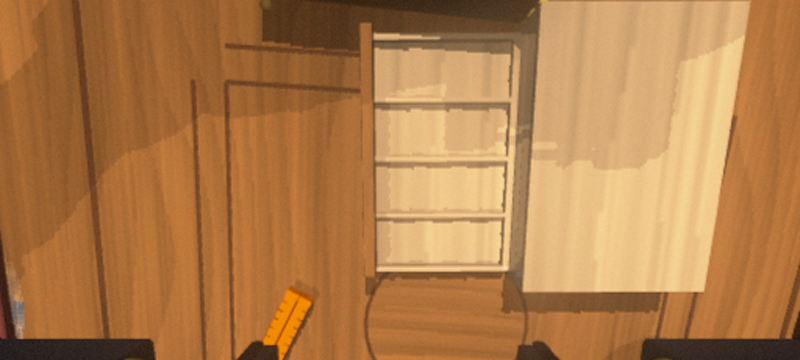

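>>> {"api": "play_rows", "payload": {"motion": [[[-0.004, -0.037, 0, 0, 0, 0, 0.087], [-0.004, -0.037, 0, 0, 0, 0, 0.087], [-0.004, -0.037, 0, 0, 0, 0, 0.087], [-0.004, -0.037, 0, 0, 0, 0, 0.087], [-0.004, -0.037, 0, 0, 0, 0, 0.087], [-0.004, -0.037, 0, 0, 0, 0, 0.087], [-0.004, -0.037, 0, 0, 0, 0, 0.087], [-0.004, -0.037, 0, 0, 0, 0, 0.087], [-0.004, -0.037, 0, 0, 0, 0, 0.087], [-0.004, -0.037, 0, 0, 0, 0, 0.087], [0, 0, 0, 0, 0, 0, 0.087], [0, 0, 0, 0, 0, 0, 0.087]]]}}

```text
clock: 7.5
eef_pos: [0.4631, -0.2939, 0.3071]
ee_rot: [[-0.059, 0.998, -0.003], [0.998, 0.059, 0.002], [0.003, -0.003, -1.0]]
contact_force: [-1.2, 1.0, -0.2]
finger_gap: 1.002
grip_force: 0.0
```

```bash
python3 - <<'E'
from h import *
a=snap("wrist","w4.png");print(a["s"]["eef_pos"])
cv2.imwrite("pics/w4b.png",cv2.resize(a["im"],(800,600),interpolation=cv2.INTER_CUBIC)[:360])
hsv,m,L,l=vees(a)
for x in L:print(x)
E
```

```text
[ 0.46306883 -0.29386947  0.30706251]
(13, [318, 26, 70, 33, 614], [351.3, 39.8])
(19, [193, 37, 77, 66, 1359], [227.1, 57.3])
(27, [322, 42, 47, 47, 444], [345.8, 63.9])
(30, [199, 155, 65, 61, 937], [227.2, 180.2])
(32, [315, 167, 57, 17, 409], [344.7, 176.0])
(58, [308, 182, 45, 37, 381], [330.3, 199.8])
(76, [65, 231, 15, 52, 213], [69.6, 257.3])
(77, [430, 231, 13, 37, 119], [437.8, 247.0])
(93, [229, 298, 142, 10, 777], [306.3, 301.3])
```

View pics/w4b.png

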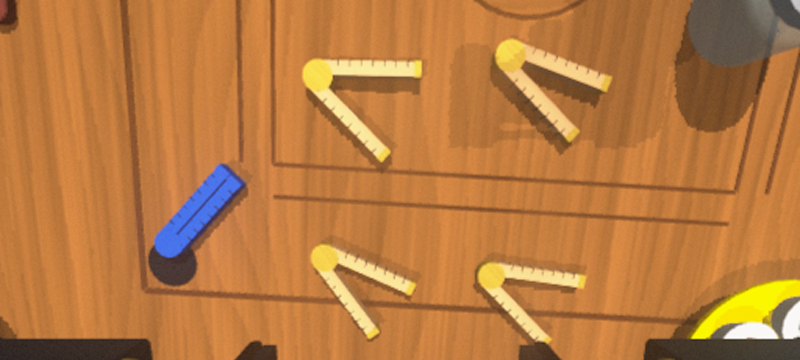

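The predicted dividers fall on the seen ones, at rows 64, 101, 138 and 172, so the slots are confirmed. Rule knuckles in this picture: (317,74), (510,54), (324,257) and (491,276).

```bash
cat >> h.py <<'E'
def plan(c,pts,sc=.64,z=.018,off=.048):
    P=[onz(c,u*sc,v*sc,z)[:2] for u,v in pts]
    d=[P[1]-P[0],P[2]-P[0]];d=[x/np.linalg.norm(x) for x in d];b=d[0]+d[1];b/=np.linalg.norm(b)
    an=np.degrees(np.arctan2(b[1],b[0])); op=np.degrees(np.arccos(d[0]@d[1]))
    return P[0],an,op,P[0]+off*b
E
python3 - <<'E'
from h import *
a=load("w4.png");s=load("s0.png");w=load("w2.png")
R={'R1':[(324,257),(412,289),(373,335)],'R2':[(317,74),(421,69),(384,157)],'R3':[(510,54),(608,86),(574,137)],'R4':[(491,276),(584,283),(546,343)]}
K={'R1':(110,117),'R2':(248,90),'R3':(287,200),'R4':(106,235)}
for k,v in R.items():
    p,an,op,g=plan(a,v);print(k,p.round(4),'bis',an.round(1),'open',op.round(1),'grasp',g.round(4),'closing',(an+90).round(1),'tri',tri(a,(v[0][0]*.64,v[0][1]*.64),s,(100+K[k][0]/2.5,140+K[k][1]/2.5)).round(3))
print(np.degrees(np.arctan2(.059,.998)))
E
```

```text
R1 [ 0.3928 -0.3008] bis -36.6 open 39.3 grasp [ 0.4313 -0.3294] closing 53.4 tri [ 0.392 -0.302  0.013]
R2 [ 0.3833 -0.141 ] bis -20.4 open 52.6 grasp [ 0.4283 -0.1578] closing 69.6 tri [ 0.382 -0.14   0.011]
R3 [ 0.5485 -0.1155] bis -28.8 open 31.6 grasp [ 0.5905 -0.1386] closing 61.2 tri [ 0.549 -0.115  0.015]
R4 [ 0.5529 -0.3097] bis -23.6 open 45.2 grasp [ 0.5969 -0.3289] closing 66.4 tri [ 0.554 -0.31   0.015]
3.383287617281726
```

```bash
python3 - <<'E'
from h import *
s=load("s0.png");d=load("d0.png")
print(onz(s,100+359/2.5,140+322/2.5,.105),onz(d,531*.64,283*.64,.105))
E
```

```text
[ 0.74926335 -0.06863652  0.105     ] [ 0.74686626 -0.0761539   0.105     ]
```

>>> {"api": "play_rows", "payload": {"motion": [[[0.0132, 0.0178, -0.012, 0, 0, 6.42, 0.087], [0.0132, 0.0178, -0.012, 0, 0, 6.42, 0.087], [0.0132, 0.0178, -0.012, 0, 0, 6.42, 0.087], [0.0132, 0.0178, -0.012, 0, 0, 6.42, 0.087], [0.0132, 0.0178, -0.012, 0, 0, 6.42, 0.087], [0.0132, 0.0178, -0.012, 0, 0, 6.42, 0.087], [0.0132, 0.0178, -0.012, 0, 0, 6.42, 0.087], [0.0132, 0.0178, -0.012, 0, 0, 6.42, 0.087], [0.0132, 0.0178, -0.012, 0, 0, 6.42, 0.087], [0, 0, 0, 0, 0, 0, 0.087], [0, 0, 0, 0, 0, 0, 0.087]]]}}

```text
clock: 8.47
eef_pos: [0.5828, -0.1288, 0.2003]
ee_rot: [[-0.88, 0.475, -0.002], [0.475, 0.88, 0.002], [0.003, 0.0, -1.0]]
contact_force: [-1.5, -1.5, 0.5]
finger_gap: 0.995
grip_force: 0.0
```

>>> {"api": "play_rows", "payload": {"motion": [[[-0.001, -0.005, -0.03, 0, 0, 0, 0.087], [0, 0, -0.035, 0, 0, 0, 0.087], [0, 0, -0.035, 0, 0, 0, 0.087], [0, 0, -0.035, 0, 0, 0, 0.087], [0, 0, -0.03, 0, 0, 0, 0.087], [0, 0, -0.014, 0, 0, 0, 0.087], [0, 0, -0.01, 0, 0, 0, 0.087], [0, 0, 0, 0, 0, 0, 0.05], [0, 0, 0, 0, 0, 0, 0.0], [0, 0, 0, 0, 0, 0, 0], [0, 0, 0, 0, 0, 0, 0], [0, 0, 0, 0, 0, 0, 0], [0, 0, 0, 0, 0, 0, 0], [0, 0, 0, 0, 0, 0, 0], [0, 0, 0, 0, 0, 0, 0], [0, 0, 0, 0, 0, 0, 0], [0, 0, 0, 0, 0, 0, 0], [0, 0, 0, 0, 0, 0, 0], [0, 0, 0, 0, 0, 0, 0]]]}}

```text
clock: 10.05
eef_pos: [0.5823, -0.1377, 0.0126]
ee_rot: [[-0.877, 0.48, 0.0], [0.48, 0.877, -0.0], [-0.0, -0.0, -1.0]]
contact_force: [0.3, -0.8, 3.0]
finger_gap: 0.285
grip_force: 30.0
```

>>> {"api": "play_rows", "payload": {"motion": [[[0, 0, 0.02, 0, 0, 0, 0], [0, 0, 0.03, 0, 0, 0, 0], [0, 0, 0.03, 0, 0, 0, 0], [-0.0038, 0.0229, 0.01, 0, 0, 3.23, 0], [-0.0038, 0.0229, 0, 0, 0, 3.23, 0], [-0.0038, 0.0229, 0, 0, 0, 3.23, 0], [-0.0038, 0.0229, 0, 0, 0, 3.23, 0], [-0.0038, 0.0229, 0, 0, 0, 3.23, 0], [-0.0038, 0.0229, 0, 0, 0, 3.23, 0], [-0.0038, 0.0229, 0, 0, 0, 3.23, 0], [-0.0038, 0.0229, 0, 0, 0, 3.23, 0], [-0.0038, 0.0229, 0, 0, 0, 3.23, 0], [-0.0038, 0.0229, 0, 0, 0, 3.23, 0], [0, 0, 0, 0, 0, 0, 0], [0, 0, 0, 0, 0, 0, 0]]]}}

```text
clock: 11.3
eef_pos: [0.5436, 0.0941, 0.1024]
ee_rot: [[-0.998, -0.069, -0.0], [-0.069, 0.998, 0.001], [0.0, 0.001, -1.0]]
contact_force: [0.3, -0.2, -0.8]
finger_gap: 0.286
grip_force: 30.0
```

```bash
python3 - <<'E'
from h import *
a=snap("scene","s1.png");d=snap("side","d1.png");w=snap("wrist","w5.png");p=np.array(a["s"]["eef_pos"])
out=[]
for c in(a,d):
    u,v=proj(c,p).round().astype(int);cr=c["im"][v-50:v+50,u-66:u+66];out.append(cv2.resize(cr,(396,300),interpolation=cv2.INTER_CUBIC))
cv2.imwrite("pics/v1.png",np.vstack([np.hstack(out),cv2.resize(w["im"],(400,300))[:, :].repeat(1,0) if False else np.hstack([cv2.resize(w["im"],(396,300)),out[0]*0])]))
E
```

```text
(no output)
```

View pics/v1.png

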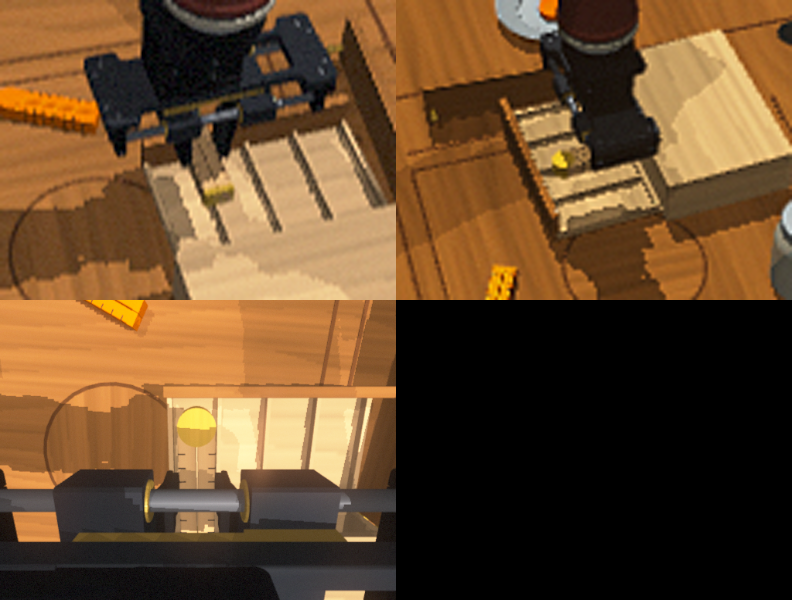

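The rule is folded flat and gripped level, with the knuckle towards the drawer front, above the near slot.

>>> {"api": "play_rows", "payload": {"motion": [[[0, -0.005, -0.02, 0, 0, -0.3, 0], [0, 0, -0.025, 0, 0, 0, 0], [0, 0, -0.015, 0, 0, 0, 0], [0, 0, -0.01, 0, 0, 0, 0], [0, 0, -0.005, 0, 0, 0, 0], [0, 0, -0.0018, 0, 0, 0, 0], [0, 0, 0, 0, 0, 0, 0], [0, 0, 0, 0, 0, 0, 0], [0, 0, 0, 0, 0, 0, 0.034], [0, 0, 0, 0, 0, 0, 0.034], [0, 0, 0, 0, 0, 0, 0.034], [0, 0, 0, 0, 0, 0, 0.034], [0, 0, 0, 0, 0, 0, 0.034]]]}}

```text
clock: 12.53
eef_pos: [0.5443, 0.0865, 0.0259]
ee_rot: [[-0.998, -0.058, 0.0], [-0.058, 0.998, -0.0], [-0.0, -0.0, -1.0]]
contact_force: [0.0, -0.1, 0.2]
finger_gap: 0.388
grip_force: 0.0
```

>>> {"api": "play_rows", "payload": {"motion": [[[0, 0, 0.015, 0, 0, 0, 0.034], [0, 0, 0.025, 0, 0, 0, 0.034], [0, 0, 0.035, 0, 0, 0, 0.05], [0, 0, 0.035, 0, 0, 0, 0.087], [0.01, -0.02, 0.035, 0, 0, 0, 0.087], [0.01, -0.025, 0.035, 0, 0, 0, 0.087], [0.01, -0.025, 0.035, 0, 0, 0, 0.087], [0.01, -0.025, 0.035, 0, 0, 0, 0.087], [0.01, -0.025, 0, 0, 0, 0, 0.087], [0, 0, 0, 0, 0, 0, 0.087], [0, 0, 0, 0, 0, 0, 0.087]]]}}

```text
clock: 13.45
eef_pos: [0.5928, -0.0312, 0.2697]
ee_rot: [[-0.998, -0.055, 0.0], [-0.055, 0.998, -0.0], [-0.0, -0.0, -1.0]]
contact_force: [-0.3, 0.9, -0.1]
finger_gap: 0.961
grip_force: 0.0
```

```bash
cat >> h.py <<'E'
def brass(c,box=None):
    """knuckle discs: saturated yellow, value high"""
    hsv=cv2.cvtColor(c["im"],cv2.COLOR_BGR2HSV)
    m=cv2.inRange(hsv,(22,140,120),(32,255,255))
    m=cv2.morphologyEx(m,cv2.MORPH_OPEN,np.ones((3,3),np.uint8))
    n,l,st,ce=cv2.connectedComponentsWithStats(m)
    return [(ce[i].round(1).tolist(),st[i].tolist()) for i in range(1,n) if st[i][4]>25]
E
python3 - <<'E'
from h import *
for f in("w4.png","w5.png"):print(f,brass(load(f)))
w=snap("wrist","w6.png");s=snap("scene","s2.png");d=snap("side","d2.png");print(w["s"]["eef_pos"])
for c in(w,s,d):
    print([(b,onz(c,*b[0],.018)[:2].round(3).tolist()) for b in brass(c)])
E
```

```text
w4.png [([325.3, 32.7], [318, 26, 17, 16, 194]), ([202.8, 47.6], [194, 38, 19, 20, 300]), ([267.2, 43.1], [265, 39, 5, 10, 42]), ([244.6, 98.6], [242, 96, 6, 6, 26]), ([207.3, 164.8], [200, 157, 16, 17, 220]), ([314.2, 176.2], [307, 169, 16, 16, 209]), ([477.6, 195.9], [441, 179, 71, 38, 1215])]
w5.png [([154.2, 13.5], [127, 0, 50, 32, 649]), ([172.2, 4.6], [156, 0, 28, 14, 231]), ([253.8, 152.9], [229, 138, 50, 28, 1052])]
[ 0.59283195 -0.03119411  0.26970063]
[(([119.3, 37.7], [116, 34, 8, 8, 39]), [0.444, -0.204]), (([22.8, 59.7], [19, 57, 9, 6, 36]), [0.476, -0.326]), (([178.5, 63.5], [174, 62, 10, 4, 40]), [0.47, -0.131]), (([349.7, 99.8], [340, 90, 20, 21, 337]), [0.501, 0.089]), (([340.4, 168.5], [336, 167, 10, 4, 39]), [0.591, 0.089]), (([350.9, 168.5], [347, 167, 9, 4, 35]), [0.59, 0.103]), (([50.7, 187.3], [47, 186, 8, 4, 27]), [0.639, -0.309])]
[(([198.7, 175.2], [196, 173, 7, 6, 33]), [0.385, -0.142]), (([143.8, 186.0], [141, 184, 7, 5, 31]), [0.393, -0.302]), (([282.9, 191.6], [280, 189, 7, 6, 37]), [0.495, 0.088]), (([104.2, 308.5], [98, 304, 14, 12, 98]), [0.741, -0.401]), (([137.4, 347.7], [116, 307, 35, 77, 918]), [0.846, -0.326]), (([72.5, 330.8], [68, 325, 10, 11, 71]), [0.779, -0.469]), (([103.6, 345.1], [86, 325, 35, 43, 621]), [0.825, -0.399]), (([66.0, 371.1], [60, 361, 13, 23, 201]), [0.863, -0.475]), (([101.6, 380.5], [94, 375, 19, 9, 86]), [0.897, -0.4])]
[(([256.6, 176.7], [254, 174, 6, 6, 32]), [0.507, 0.093]), (([239.6, 238.2], [236, 235, 8, 7, 49]), [0.385, -0.145]), (([382.2, 245.9], [377, 242, 10, 8, 54]), [0.813, -0.299]), (([427.0, 256.1], [424, 253, 7, 7, 34]), [0.931, -0.373]), (([399.2, 280.7], [371, 255, 63, 40, 646]), [0.81, -0.428]), (([397.0, 259.7], [393, 254, 9, 13, 88]), [0.836, -0.359]), (([409.7, 265.9], [402, 259, 14, 15, 119]), [0.863, -0.39]), (([255.3, 279.6], [252, 276, 8, 8, 54]), [0.395, -0.304])]
```

Rule 1 (R3) lies straight in the near slot and the others are unmoved. Next is R2.

>>> {"api": "play_rows", "payload": {"motion": [[[-0.0217, -0.0154, -0.009, 0, 0, -2.95, 0.087], [-0.0217, -0.0154, -0.009, 0, 0, -2.95, 0.087], [-0.0217, -0.0154, -0.009, 0, 0, -2.95, 0.087], [-0.0217, -0.0154, -0.009, 0, 0, -2.95, 0.087], [-0.0217, -0.0154, -0.009, 0, 0, -2.95, 0.087], [-0.0217, -0.0154, -0.009, 0, 0, -2.95, 0.087], [-0.0217, -0.0154, -0.009, 0, 0, -2.95, 0.087], [-0.0217, -0.0154, -0.009, 0, 0, -2.95, 0.087], [0, 0, -0.02, 0, 0, 0, 0.087], [0, 0, 0, 0, 0, 0, 0.087], [0, 0, 0, 0, 0, 0, 0.087]]]}}

```text
clock: 14.52
eef_pos: [0.4185, -0.1513, 0.1774]
ee_rot: [[-0.939, 0.344, -0.001], [0.344, 0.939, 0.001], [0.002, 0.0, -1.0]]
contact_force: [-0.1, 0.2, 0.4]
finger_gap: 1.003
grip_force: 0.0
```

```bash
python3 - <<'E'
from h import *
w=snap("wrist","w7.png");R=np.array(w["s"]["ee_rot"]);print(w["s"]["eef_pos"],np.degrees(np.arctan2(R[1,1],R[0,1])))
print([(b,onz(w,*b[0],.018)[:2].round(4).tolist()) for b in brass(w)])
E
```

```text
[ 0.41849481 -0.15126714  0.17736467] 69.85246615191251
[(([249.5, 145.3], [238, 134, 24, 24, 464]), [0.3829, -0.1416]), (([495.8, 180.8], [485, 171, 24, 20, 313]), [0.5093, 0.093])]
```

>>> {"api": "play_rows", "payload": {"motion": [[[0, -0.0035, -0.03, 0, 0, 0, 0.087], [0, 0, -0.035, 0, 0, 0, 0.087], [0, 0, -0.035, 0, 0, 0, 0.087], [0, 0, -0.03, 0, 0, 0, 0.087], [0, 0, -0.02, 0, 0, 0, 0.087], [0, 0, -0.012, 0, 0, 0, 0.087], [0, 0, -0.005, 0, 0, 0, 0.087], [0, 0, 0, 0, 0, 0, 0.05], [0, 0, 0, 0, 0, 0, 0.0], [0, 0, 0, 0, 0, 0, 0], [0, 0, 0, 0, 0, 0, 0], [0, 0, 0, 0, 0, 0, 0], [0, 0, 0, 0, 0, 0, 0], [0, 0, 0, 0, 0, 0, 0], [0, 0, 0, 0, 0, 0, 0], [0, 0, 0, 0, 0, 0, 0], [0, 0, 0, 0, 0, 0, 0], [0, 0, 0, 0, 0, 0, 0], [0, 0, 0, 0, 0, 0, 0]]]}}

```text
clock: 16.15
eef_pos: [0.4189, -0.1561, 0.0108]
ee_rot: [[-0.938, 0.346, 0.0], [0.346, 0.938, -0.0], [-0.0, -0.0, -1.0]]
contact_force: [-0.5, -0.8, 3.1]
finger_gap: 0.288
grip_force: 30.0
```

>>> {"api": "play_rows", "payload": {"motion": [[[0, 0, 0.02, 0, 0, 0, 0], [0, 0, 0.035, 0, 0, 0, 0], [0, 0, 0.035, 0, 0, 0, 0], [0.0111, 0.0268, 0, 0, 0, 2.16, 0], [0.0111, 0.0268, 0, 0, 0, 2.16, 0], [0.0111, 0.0268, 0, 0, 0, 2.16, 0], [0.0111, 0.0268, 0, 0, 0, 2.16, 0], [0.0111, 0.0268, 0, 0, 0, 2.16, 0], [0.0111, 0.0268, 0, 0, 0, 2.16, 0], [0.0111, 0.0268, 0, 0, 0, 2.16, 0], [0.0111, 0.0268, 0, 0, 0, 2.16, 0], [0.0111, 0.0268, 0, 0, 0, 2.16, 0], [0.0111, 0.0268, 0, 0, 0, 2.16, 0], [0.0111, 0.0268, 0, 0, 0, 2.16, 0], [0, 0, 0, 0, 0, 0, 0], [0, 0, 0, 0, 0, 0, 0]]]}}

```text
clock: 17.48
eef_pos: [0.5404, 0.1409, 0.1001]
ee_rot: [[-0.998, -0.064, -0.001], [-0.064, 0.998, 0.001], [0.001, 0.001, -1.0]]
contact_force: [0.6, -0.3, -0.4]
finger_gap: 0.286
grip_force: 30.0
```

```bash
python3 - <<'E'
from h import *
w=snap("wrist","w8.png");R=np.array(w["s"]["ee_rot"]);print(w["s"]["eef_pos"],np.degrees(np.arctan2(R[1,1],R[0,1])),w["s"]["finger_gap"])
print([(b,onz(w,*b[0],w["s"]["eef_pos"][2]+.007)[:2].round(4).tolist()) for b in brass(w)])
for f in ("scene","side"):
  c=snap(f);print([(b[0],onz(c,*b[0],.018)[:2].round(3).tolist()) for b in brass(c)][:6])
E
```

```text
[0.54044526 0.14086586 0.10009059] 93.68725312884979 0.28551001962596856
[(([86.9, 14.2], [60, 0, 47, 32, 531]), [0.434, 0.0597]), (([101.8, 4.5], [86, 0, 27, 14, 219]), [0.4296, 0.0667]), (([253.4, 149.7], [228, 131, 51, 36, 1495]), [0.4903, 0.1389]), (([172.4, 138.3], [167, 134, 12, 8, 66]), [0.4872, 0.0983])]
[([104.2, 308.5], [0.741, -0.401]), ([137.3, 347.8], [0.846, -0.326]), ([72.5, 330.8], [0.779, -0.469]), ([103.7, 345.1], [0.825, -0.398]), ([66.0, 371.1], [0.863, -0.475]), ([101.5, 380.3], [0.897, -0.4])]
[([382.5, 246.0], [0.814, -0.3]), ([427.0, 256.1], [0.931, -0.373]), ([399.2, 280.8], [0.81, -0.428]), ([397.0, 259.7], [0.836, -0.359]), ([409.7, 265.9], [0.863, -0.39]), ([306.3, 269.1], [0.555, -0.313])]
```

>>> {"api": "play_rows", "payload": {"motion": [[[0.005, 0.002, -0.02, 0, 0, 0, 0], [0, 0, -0.025, 0, 0, 0, 0], [0, 0, -0.015, 0, 0, 0, 0], [0, 0, -0.01, 0, 0, 0, 0], [0, 0, -0.005, 0, 0, 0, 0], [0, 0, -0.0012, 0, 0, 0, 0], [0, 0, 0, 0, 0, 0, 0], [0, 0, 0, 0, 0, 0, 0], [0, 0, 0, 0, 0, 0, 0.034], [0, 0, 0, 0, 0, 0, 0.034], [0, 0, 0, 0, 0, 0, 0.034], [0, 0, 0, 0, 0, 0, 0.034], [0, 0, 0, 0, 0, 0, 0.034]]]}}

```text
clock: 18.72
eef_pos: [0.5461, 0.1408, 0.0247]
ee_rot: [[-0.998, -0.061, 0.0], [-0.061, 0.998, -0.0], [-0.0, -0.0, -1.0]]
contact_force: [0.3, -0.1, -0.3]
finger_gap: 0.387
grip_force: 0.0
```

>>> {"api": "play_rows", "payload": {"motion": [[[0, 0, 0.015, 0, 0, 0, 0.034], [0, 0, 0.025, 0, 0, 0, 0.034], [0, 0, 0.035, 0, 0, 0, 0.05], [0, 0, 0.035, 0, 0, 0, 0.087], [0.01, -0.02, 0.035, 0, 0, 0, 0.087], [0.01, -0.03, 0.035, 0, 0, 0, 0.087], [0.01, -0.03, 0.035, 0, 0, 0, 0.087], [0.01, -0.03, 0.035, 0, 0, 0, 0.087], [0.01, -0.03, 0, 0, 0, 0, 0.087], [0, -0.03, 0, 0, 0, 0, 0.087], [0, 0, 0, 0, 0, 0, 0.087]]]}}

```text
clock: 19.63
eef_pos: [0.5931, -0.0267, 0.2621]
ee_rot: [[-0.999, -0.052, -0.0], [-0.052, 0.999, -0.003], [0.0, -0.003, -1.0]]
contact_force: [0.7, -1.1, -0.1]
finger_gap: 0.959
grip_force: 0.0
```

```bash
python3 - <<'E'
from h import *
w=snap("wrist","w9.png");R=np.array(w["s"]["ee_rot"]);print(w["s"]["eef_pos"],np.degrees(np.arctan2(R[1,1],R[0,1])),w["s"]["finger_gap"])
s=snap("scene","s3.png");d=snap("side","d3.png")
for c in(w,s,d):
    print([(b[0],b[1][4],onz(c,*b[0],.018)[:2].round(3).tolist(),onz(c,*b[0],.03)[:2].round(3).tolist()) for b in brass(c)])
E
```

```text
[ 0.59312494 -0.02666629  0.26210322] 93.00224520575227 0.9586508005721628
[([15.7, 59.2], 40, [0.476, -0.325], [0.477, -0.317]), ([348.5, 98.8], 348, [0.501, 0.089], [0.502, 0.086]), ([392.2, 99.4], 349, [0.499, 0.145], [0.5, 0.14]), ([339.2, 169.2], 41, [0.592, 0.089], [0.59, 0.085]), ([349.6, 168.5], 39, [0.59, 0.102], [0.588, 0.099]), ([381.0, 169.5], 36, [0.589, 0.145], [0.587, 0.139]), ([390.9, 169.5], 35, [0.588, 0.158], [0.586, 0.152]), ([44.4, 188.6], 27, [0.639, -0.309], [0.636, -0.301])]
[([143.6, 186.0], 35, [0.393, -0.302], [0.403, -0.3]), ([283.3, 191.6], 33, [0.495, 0.089], [0.504, 0.086]), ([104.2, 308.5], 98, [0.741, -0.401], [0.746, -0.396]), ([137.3, 347.7], 926, [0.846, -0.326], [0.849, -0.323]), ([72.5, 330.8], 71, [0.779, -0.469], [0.784, -0.464]), ([103.6, 345.1], 621, [0.825, -0.399], [0.829, -0.395]), ([66.0, 371.1], 201, [0.863, -0.475], [0.867, -0.47]), ([102.1, 380.4], 93, [0.897, -0.399], [0.9, -0.395])]
[([251.9, 166.1], 30, [0.504, 0.147], [0.501, 0.136]), ([256.6, 176.7], 32, [0.507, 0.093], [0.504, 0.083]), ([382.2, 245.9], 54, [0.813, -0.299], [0.808, -0.306]), ([427.0, 256.1], 34, [0.931, -0.373], [0.924, -0.379]), ([399.2, 280.8], 648, [0.81, -0.428], [0.805, -0.434]), ([397.0, 259.7], 88, [0.836, -0.359], [0.83, -0.365]), ([409.7, 265.9], 119, [0.863, -0.39], [0.858, -0.396]), ([255.3, 279.6], 54, [0.395, -0.304], [0.393, -0.311])]
```

>>> {"api": "play_rows", "payload": {"motion": [[[-0.0006, -0.0271, -0.008, 0, 0, -2.42, 0.087], [-0.0006, -0.0271, -0.008, 0, 0, -2.42, 0.087], [-0.0006, -0.0271, -0.008, 0, 0, -2.42, 0.087], [-0.0006, -0.0271, -0.008, 0, 0, -2.42, 0.087], [-0.0006, -0.0271, -0.008, 0, 0, -2.42, 0.087], [-0.0006, -0.0271, -0.008, 0, 0, -2.42, 0.087], [-0.0006, -0.0271, -0.008, 0, 0, -2.42, 0.087], [-0.0006, -0.0271, -0.008, 0, 0, -2.42, 0.087], [-0.0006, -0.0271, -0.008, 0, 0, -2.42, 0.087], [-0.0006, -0.0271, -0.008, 0, 0, -2.42, 0.087], [-0.0006, -0.0271, -0.008, 0, 0, -2.42, 0.087], [0, 0, 0, 0, 0, 0, 0.087], [0, 0, 0, 0, 0, 0, 0.087]]]}}

```text
clock: 20.87
eef_pos: [0.5848, -0.32, 0.1726]
ee_rot: [[-0.918, 0.397, -0.002], [0.397, 0.918, 0.001], [0.002, -0.0, -1.0]]
contact_force: [0.2, 0.6, 0.1]
finger_gap: 1.0
grip_force: 0.0
```

```bash
python3 - <<'E'
from h import *
w=snap("wrist","w10.png");R=np.array(w["s"]["ee_rot"]);print(w["s"]["eef_pos"],np.degrees(np.arctan2(R[1,1],R[0,1])))
print([(b,onz(w,*b[0],.018)[:2].round(4).tolist()) for b in brass(w)])
E
```

```text
[ 0.58482101 -0.32000602  0.1726165 ] 66.58211643567327
[(([142.9, 69.5], [137, 65, 13, 10, 76]), [0.4417, -0.3734]), (([202.5, 83.5], [197, 81, 12, 6, 72]), [0.4761, -0.3262]), (([249.8, 148.7], [238, 137, 25, 24, 475]), [0.5526, -0.3092])]
```

>>> {"api": "play_rows", "payload": {"motion": [[[0.001, -0.0036, -0.03, 0, 0, 0, 0.087], [0, 0, -0.035, 0, 0, 0, 0.087], [0, 0, -0.035, 0, 0, 0, 0.087], [0, 0, -0.03, 0, 0, 0, 0.087], [0, 0, -0.016, 0, 0, 0, 0.087], [0, 0, -0.01, 0, 0, 0, 0.087], [0, 0, -0.005, 0, 0, 0, 0.087], [0, 0, 0, 0, 0, 0, 0.05], [0, 0, 0, 0, 0, 0, 0.0], [0, 0, 0, 0, 0, 0, 0], [0, 0, 0, 0, 0, 0, 0], [0, 0, 0, 0, 0, 0, 0], [0, 0, 0, 0, 0, 0, 0], [0, 0, 0, 0, 0, 0, 0], [0, 0, 0, 0, 0, 0, 0], [0, 0, 0, 0, 0, 0, 0], [0, 0, 0, 0, 0, 0, 0], [0, 0, 0, 0, 0, 0, 0], [0, 0, 0, 0, 0, 0, 0]]]}}

```text
clock: 22.5
eef_pos: [0.587, -0.3204, 0.0134]
ee_rot: [[-0.92, 0.393, 0.0], [0.393, 0.92, -0.0], [-0.0, -0.0, -1.0]]
contact_force: [0.3, -0.1, 1.6]
finger_gap: 0.284
grip_force: 30.0
```

>>> {"api": "play_rows", "payload": {"motion": [[[0, 0, 0, 0, 0, 0, 0.032], [0, 0, 0, 0, 0, 0, 0.032], [0, 0, 0, 0, 0, 0, 0.032], [0, 0, -0.002, 0, 0, 0, 0.032], [0, 0, 0, 0, 0, 0, 0.032], [0, 0, 0, 0, 0, 0, 0], [0, 0, 0, 0, 0, 0, 0], [0, 0, 0, 0, 0, 0, 0], [0, 0, 0, 0, 0, 0, 0], [0, 0, 0, 0, 0, 0, 0], [0, 0, 0, 0, 0, 0, 0]]]}}

```text
clock: 23.42
eef_pos: [0.5869, -0.3204, 0.0112]
ee_rot: [[-0.92, 0.393, -0.0], [0.393, 0.92, 0.0], [0.0, -0.0, -1.0]]
contact_force: [0.7, -0.8, 0.1]
finger_gap: 0.285
grip_force: 30.0
```

>>> {"api": "play_rows", "payload": {"motion": [[[0, 0, 0.02, 0, 0, 0, 0], [0, 0, 0.035, 0, 0, 0, 0], [0, 0, 0.035, 0, 0, 0, 0], [-0.0033, 0.0341, 0, 0, 0, 1.78, 0], [-0.0033, 0.0341, 0, 0, 0, 1.78, 0], [-0.0033, 0.0341, 0, 0, 0, 1.78, 0], [-0.0033, 0.0341, 0, 0, 0, 1.78, 0], [-0.0033, 0.0341, 0, 0, 0, 1.78, 0], [-0.0033, 0.0341, 0, 0, 0, 1.78, 0], [-0.0033, 0.0341, 0, 0, 0, 1.78, 0], [-0.0033, 0.0341, 0, 0, 0, 1.78, 0], [-0.0033, 0.0341, 0, 0, 0, 1.78, 0], [-0.0033, 0.0341, 0, 0, 0, 1.78, 0], [-0.0033, 0.0341, 0, 0, 0, 1.78, 0], [-0.0033, 0.0341, 0, 0, 0, 1.78, 0], [-0.0033, 0.0341, 0, 0, 0, 1.78, 0], [-0.0033, 0.0341, 0, 0, 0, 1.78, 0], [-0.0033, 0.0341, 0, 0, 0, 1.78, 0], [0, 0, 0, 0, 0, 0, 0], [0, 0, 0, 0, 0, 0, 0]]]}}

```text
clock: 25.08
eef_pos: [0.5366, 0.1938, 0.1015]
ee_rot: [[-0.998, -0.067, 0.0], [-0.067, 0.998, 0.001], [-0.0, 0.001, -1.0]]
contact_force: [-0.4, -0.8, 0.0]
finger_gap: 0.29
grip_force: 30.0
```

```bash
python3 - <<'E'
from h import *
w=snap("wrist","w11.png");R=np.array(w["s"]["ee_rot"]);print(w["s"]["eef_pos"],np.degrees(np.arctan2(R[1,1],R[0,1])),w["s"]["finger_gap"])
print([(b,onz(w,*b[0],w["s"]["eef_pos"][2]+.007)[:2].round(4).tolist()) for b in brass(w)])
E
```

```text
[0.53661391 0.1937703  0.10151011] 93.84120475270124 0.2896068818674508
[(([16.6, 16.3], [0, 0, 34, 33, 527]), [0.4334, 0.0806]), (([28.4, 4.6], [12, 0, 29, 14, 244]), [0.4283, 0.0865]), (([114.0, 139.1], [98, 132, 32, 17, 295]), [0.4858, 0.1221]), (([173.7, 138.2], [170, 135, 8, 7, 39]), [0.4834, 0.1517]), (([253.8, 154.4], [229, 140, 50, 28, 1034]), [0.4888, 0.1921])]
```

>>> {"api": "play_rows", "payload": {"motion": [[[0.004, -0.0015, -0.02, 0, 0, 0, 0], [0, 0, -0.025, 0, 0, 0, 0], [0, 0, -0.015, 0, 0, 0, 0], [0, 0, -0.01, 0, 0, 0, 0], [0, 0, -0.005, 0, 0, 0, 0], [0, 0, -0.002, 0, 0, 0, 0], [0, 0, 0, 0, 0, 0, 0], [0, 0, 0, 0, 0, 0, 0], [0, 0, 0, 0, 0, 0, 0.034], [0, 0, 0, 0, 0, 0, 0.034], [0, 0, 0, 0, 0, 0, 0.034], [0, 0, 0, 0, 0, 0, 0.034], [0, 0, 0, 0, 0, 0, 0.034]]]}}

```text
clock: 26.22
eef_pos: [0.5416, 0.1896, 0.0245]
ee_rot: [[-0.998, -0.062, 0.0], [-0.062, 0.998, -0.0], [-0.0, -0.0, -1.0]]
contact_force: [-0.7, -0.8, 0.4]
finger_gap: 0.386
grip_force: 0.0
```

>>> {"api": "play_rows", "payload": {"motion": [[[0, 0, 0.015, 0, 0, 0, 0.034], [0, 0, 0.025, 0, 0, 0, 0.034], [0, 0, 0.035, 0, 0, 0, 0.05], [0, 0, 0.035, 0, 0, 0, 0.087], [0.008, -0.03, 0.035, 0, 0, 0, 0.087], [0.008, -0.04, 0.035, 0, 0, 0, 0.087], [0.008, -0.04, 0.035, 0, 0, 0, 0.087], [0.008, -0.04, 0.035, 0, 0, 0, 0.087], [0.008, -0.04, 0, 0, 0, 0, 0.087], [0, -0.03, 0, 0, 0, 0, 0.087], [0, 0, 0, 0, 0, 0, 0.087], [0, 0, 0, 0, 0, 0, 0.087]]]}}

```text
clock: 27.22
eef_pos: [0.5751, -0.0023, 0.2477]
ee_rot: [[-0.998, -0.059, 0.0], [-0.059, 0.998, -0.0], [-0.0, -0.0, -1.0]]
contact_force: [-0.2, 0.9, -0.2]
finger_gap: 0.981
grip_force: 0.0
```

```bash
python3 - <<'E'
from h import *
w=snap("wrist","w12.png");R=np.array(w["s"]["ee_rot"]);print(w["s"]["eef_pos"],np.degrees(np.arctan2(R[1,1],R[0,1])),w["s"]["finger_gap"])
s=snap("scene","s4.png");d=snap("side","d4.png")
for c in(w,s,d):
    print([(b[0],b[1][4],onz(c,*b[0],.018)[:2].round(3).tolist(),onz(c,*b[0],.03)[:2].round(3).tolist()) for b in brass(c)])
E
```

```text
[ 0.5750596  -0.00234752  0.24771498] 93.35734127582387 0.9812935387325318
[([3.0, 2.1], 39, [0.402, -0.296], [0.405, -0.287]), ([329.8, 113.2], 368, [0.502, 0.089], [0.502, 0.086]), ([374.4, 114.4], 365, [0.5, 0.144], [0.5, 0.14]), ([415.1, 116.6], 366, [0.499, 0.195], [0.5, 0.189]), ([320.5, 184.5], 40, [0.592, 0.088], [0.59, 0.085]), ([331.6, 184.3], 42, [0.591, 0.102], [0.589, 0.099]), ([363.6, 185.2], 44, [0.59, 0.144], [0.587, 0.14]), ([374.0, 185.1], 38, [0.589, 0.158], [0.586, 0.153]), ([412.2, 186.9], 43, [0.588, 0.208], [0.586, 0.202]), ([402.0, 187.5], 36, [0.59, 0.195], [0.587, 0.189])]
[([143.9, 185.9], 32, [0.393, -0.302], [0.403, -0.299]), ([282.9, 191.6], 37, [0.495, 0.088], [0.504, 0.085]), ([104.2, 308.5], 98, [0.741, -0.401], [0.746, -0.396]), ([137.3, 347.8], 930, [0.846, -0.326], [0.85, -0.323]), ([72.5, 330.8], 71, [0.779, -0.469], [0.784, -0.464]), ([103.6, 345.1], 622, [0.825, -0.399], [0.829, -0.395]), ([66.2, 370.8], 209, [0.863, -0.474], [0.867, -0.469]), ([101.7, 380.5], 86, [0.897, -0.4], [0.9, -0.396])]
[([251.9, 166.1], 30, [0.504, 0.147], [0.501, 0.136]), ([256.6, 176.7], 32, [0.507, 0.093], [0.504, 0.083]), ([382.2, 245.9], 54, [0.813, -0.299], [0.808, -0.306]), ([427.0, 256.1], 34, [0.931, -0.373], [0.924, -0.379]), ([399.2, 280.7], 646, [0.81, -0.428], [0.805, -0.433]), ([397.0, 259.7], 88, [0.836, -0.359], [0.83, -0.365]), ([409.7, 265.9], 119, [0.863, -0.39], [0.858, -0.396]), ([255.3, 279.6], 54, [0.395, -0.304], [0.393, -0.311])]
```

>>> {"api": "play_rows", "payload": {"motion": [[[-0.0128, -0.0268, -0.006, 0, 0, -3.33, 0.087], [-0.0128, -0.0268, -0.006, 0, 0, -3.33, 0.087], [-0.0128, -0.0268, -0.006, 0, 0, -3.33, 0.087], [-0.0128, -0.0268, -0.006, 0, 0, -3.33, 0.087], [-0.0128, -0.0268, -0.006, 0, 0, -3.33, 0.087], [-0.0128, -0.0268, -0.006, 0, 0, -3.33, 0.087], [-0.0128, -0.0268, -0.006, 0, 0, -3.33, 0.087], [-0.0128, -0.0268, -0.006, 0, 0, -3.33, 0.087], [-0.0128, -0.0268, -0.006, 0, 0, -3.33, 0.087], [-0.0128, -0.0268, -0.006, 0, 0, -3.33, 0.087], [-0.0128, -0.0268, -0.006, 0, 0, -3.33, 0.087], [-0.0128, -0.0268, -0.006, 0, 0, -3.33, 0.087], [0, 0, 0, 0, 0, 0, 0.087], [0, 0, 0, 0, 0, 0, 0.087]]]}}

```text
clock: 28.53
eef_pos: [0.4212, -0.3217, 0.1745]
ee_rot: [[-0.805, 0.594, -0.001], [0.594, 0.805, 0.001], [0.001, 0.0, -1.0]]
contact_force: [-0.2, 1.2, 1.2]
finger_gap: 1.0
grip_force: 0.0
```

```bash
python3 - <<'E'
from h import *
w=snap("wrist","w13.png");R=np.array(w["s"]["ee_rot"]);print(w["s"]["eef_pos"],np.degrees(np.arctan2(R[1,1],R[0,1])))
print([(b,onz(w,*b[0],.018)[:2].round(4).tolist()) for b in brass(w)])
E
```

```text
[ 0.42120643 -0.32171436  0.17447602] 53.58435119746252
[(([252.1, 147.5], [240, 136, 25, 24, 466]), [0.3925, -0.3015]), (([277.7, 222.9], [275, 221, 7, 5, 31]), [0.4754, -0.3279])]
```

>>> {"api": "play_rows", "payload": {"motion": [[[0, -0.0013, -0.03, 0, 0, 0, 0.087], [0, 0, -0.035, 0, 0, 0, 0.087], [0, 0, -0.035, 0, 0, 0, 0.087], [0, 0, -0.03, 0, 0, 0, 0.087], [0, 0, -0.02, 0, 0, 0, 0.087], [0, 0, -0.01, 0, 0, 0, 0.087], [0, 0, -0.0045, 0, 0, 0, 0.087], [0, 0, 0, 0, 0, 0, 0.05], [0, 0, 0, 0, 0, 0, 0.0], [0, 0, 0, 0, 0, 0, 0], [0, 0, 0, 0, 0, 0, 0], [0, 0, 0, 0, 0, 0, 0], [0, 0, 0, 0, 0, 0, 0], [0, 0, 0, 0, 0, 0, 0], [0, 0, 0, 0, 0, 0, 0], [0, 0, 0, 0, 0, 0, 0], [0, 0, 0, 0, 0, 0, 0], [0, 0, 0, 0, 0, 0, 0], [0, 0, 0, 0, 0, 0, 0]]]}}

```text
clock: 30.17
eef_pos: [0.4217, -0.3232, 0.0105]
ee_rot: [[-0.805, 0.593, 0.0], [0.593, 0.805, -0.0], [-0.0, -0.0, -1.0]]
contact_force: [0.3, -0.0, 3.4]
finger_gap: 0.289
grip_force: 30.0
```

>>> {"api": "play_rows", "payload": {"motion": [[[0, 0, 0.02, 0, 0, 0, 0], [0, 0, 0.035, 0, 0, 0, 0], [0, 0, 0.035, 0, 0, 0, 0], [0.00665, 0.0332, 0, 0, 0, 2.35, 0], [0.00665, 0.0332, 0, 0, 0, 2.35, 0], [0.00665, 0.0332, 0, 0, 0, 2.35, 0], [0.00665, 0.0332, 0, 0, 0, 2.35, 0], [0.00665, 0.0332, 0, 0, 0, 2.35, 0], [0.00665, 0.0332, 0, 0, 0, 2.35, 0], [0.00665, 0.0332, 0, 0, 0, 2.35, 0], [0.00665, 0.0332, 0, 0, 0, 2.35, 0], [0.00665, 0.0332, 0, 0, 0, 2.35, 0], [0.00665, 0.0332, 0, 0, 0, 2.35, 0], [0.00665, 0.0332, 0, 0, 0, 2.35, 0], [0.00665, 0.0332, 0, 0, 0, 2.35, 0], [0.00665, 0.0332, 0, 0, 0, 2.35, 0], [0.00665, 0.0332, 0, 0, 0, 2.35, 0], [0.00665, 0.0332, 0, 0, 0, 2.35, 0], [0, 0, 0, 0, 0, 0, 0], [0, 0, 0, 0, 0, 0, 0]]]}}

```text
clock: 31.83
eef_pos: [0.5203, 0.1776, 0.0998]
ee_rot: [[-1.0, 0.015, -0.001], [0.015, 1.0, 0.001], [0.002, 0.001, -1.0]]
contact_force: [0.5, -0.9, -0.1]
finger_gap: 0.284
grip_force: 30.0
```

```bash
python3 - <<'E'
from h import *
w=snap("wrist","w14.png");R=np.array(w["s"]["ee_rot"]);print(w["s"]["eef_pos"],np.degrees(np.arctan2(R[1,1],R[0,1])),w["s"]["finger_gap"],w["s"]["grip_force"])
print([(b,onz(w,*b[0],w["s"]["eef_pos"][2]+.007)[:2].round(4).tolist()) for b in brass(w)])
E
```

```text
[0.52032826 0.177571   0.09982399] 89.12497111109116 0.28430986057228685 29.988543391227722
[(([25.8, 40.0], [0, 21, 53, 38, 847]), [0.4179, 0.0753]), (([23.8, 58.7], [0, 41, 49, 36, 746]), [0.4259, 0.0728]), (([254.7, 160.0], [229, 144, 53, 32, 1205]), [0.4753, 0.1802])]
```

>>> {"api": "play_rows", "payload": {"motion": [[[0.0046, 0.0209, 0, 0, 0, 1.5, 0], [0.0046, 0.0209, 0, 0, 0, 1.5, 0], [0.0046, 0.0209, 0, 0, 0, 1.5, 0], [0, 0, 0, 0, 0, 0, 0], [0, 0, 0, 0, 0, 0, 0]]]}}

```text
clock: 32.3
eef_pos: [0.5348, 0.2372, 0.0999]
ee_rot: [[-0.998, -0.059, -0.001], [-0.059, 0.998, -0.0], [0.001, -0.0, -1.0]]
contact_force: [-0.2, -1.8, -0.6]
finger_gap: 0.287
grip_force: 30.0
```

```bash
python3 - <<'E'
from h import *
w=snap("wrist","w15.png");R=np.array(w["s"]["ee_rot"]);print(w["s"]["eef_pos"],np.degrees(np.arctan2(R[1,1],R[0,1])),w["s"]["finger_gap"],w["s"]["grip_force"])
print([(b,onz(w,*b[0],w["s"]["eef_pos"][2]+.007)[:2].round(4).tolist()) for b in brass(w)])
E
```

```text
[0.5348077  0.23719084 0.09989994] 93.35842954916933 0.2869996530367959 29.98851478099823
[(([126.4, 142.1], [110, 134, 32, 17, 380]), [0.4845, 0.172]), (([253.9, 156.7], [230, 144, 48, 25, 891]), [0.4881, 0.236])]
```

>>> {"api": "play_rows", "payload": {"motion": [[[0, 0.0035, -0.02, 0, 0, 0, 0], [0, 0, -0.025, 0, 0, 0, 0], [0, 0, -0.015, 0, 0, 0, 0], [0, 0, -0.01, 0, 0, 0, 0], [0, 0, -0.004, 0, 0, 0, 0], [0, 0, -0.002, 0, 0, 0, 0], [0, 0, 0, 0, 0, 0, 0], [0, 0, 0, 0, 0, 0, 0], [0, 0, 0, 0, 0, 0, 0.034], [0, 0, 0, 0, 0, 0, 0.034], [0, 0, 0, 0, 0, 0, 0.034], [0, 0, 0, 0, 0, 0, 0.034], [0, 0, 0, 0, 0, 0, 0.034]]]}}

```text
clock: 33.43
eef_pos: [0.5352, 0.2412, 0.0246]
ee_rot: [[-0.998, -0.059, 0.0], [-0.059, 0.998, 0.0], [-0.0, 0.0, -1.0]]
contact_force: [0.1, -0.3, 0.7]
finger_gap: 0.388
grip_force: 0.0
```

>>> {"api": "play_rows", "payload": {"motion": [[[0, 0, 0.015, 0, 0, 0, 0.034], [0, 0, 0.025, 0, 0, 0, 0.034], [0, 0, 0.035, 0, 0, 0, 0.034], [0, 0, 0.035, 0, 0, 0, 0.034], [0.004, -0.02, 0.035, 0, 0, 0, 0.034], [0.004, -0.03, 0.035, 0, 0, 0, 0.034], [0.004, -0.03, 0.03, 0, 0, 0, 0.034], [0.004, -0.03, 0, 0, 0, 0, 0.034], [0.004, -0.03, 0, 0, 0, 0, 0.034], [0, 0, 0, 0, 0, 0, 0.034], [0, 0, 0, 0, 0, 0, 0.034]]]}}

```text
clock: 34.35
eef_pos: [0.5549, 0.1027, 0.2312]
ee_rot: [[-0.998, -0.055, 0.001], [-0.055, 0.998, -0.001], [-0.001, -0.001, -1.0]]
contact_force: [0.2, 0.8, -0.1]
finger_gap: 0.395
grip_force: 0.0
```

```bash
python3 - <<'E'
from h import *
w=snap("wrist","w16.png");print(w["s"]["eef_pos"])
s=snap("scene","s5.png");d=snap("side","d5.png")
print([(b[0],b[1][4],onz(w,*b[0],.03)[:2].round(3).tolist()) for b in brass(w)])
A=cv2.resize(s["im"][130:290,220:432],(795,600),interpolation=cv2.INTER_CUBIC)
W=cv2.resize(w["im"],(398,300));D=cv2.resize(d["im"][100:220,180:340],(397,300),interpolation=cv2.INTER_CUBIC)
cv2.imwrite("pics/v2.png",np.vstack([np.hstack([W,D]),cv2.resize(A,(397,300)) .repeat(1,1) if False else np.hstack([cv2.resize(A,(398,300)),np.zeros((300,397,3),np.uint8)])]))
E
```

```text
[0.55491332 0.1026561  0.23115924]
[([240.5, 125.5], 382, [0.502, 0.086]), ([287.0, 126.3], 378, [0.5, 0.139]), ([374.5, 127.3], 387, [0.495, 0.241]), ([329.4, 128.7], 387, [0.5, 0.189]), ([242.1, 198.4], 81, [0.589, 0.091]), ([281.3, 198.8], 36, [0.587, 0.14]), ([292.5, 198.5], 40, [0.586, 0.153]), ([326.8, 200.8], 72, [0.586, 0.196]), ([363.5, 199.5], 40, [0.582, 0.241]), ([374.4, 199.5], 39, [0.581, 0.254])]
```

View pics/v2.png

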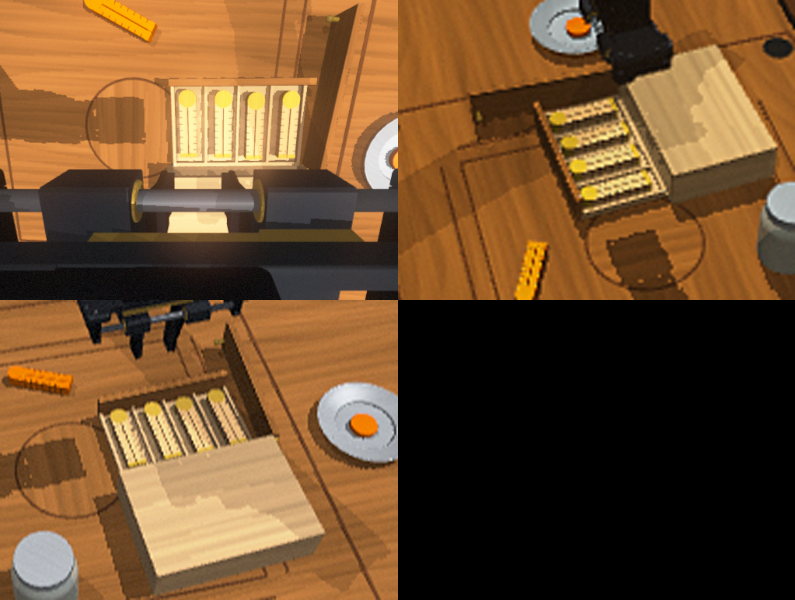

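All four rules lie closed and flat, one per slot; in the wrist view the knuckles are at (187,99), (223,99), (256,101) and (292,99). The jar, plate and striker are untouched. Now I'll push the drawer home.

>>> {"api": "play_rows", "payload": {"motion": [[[-0.0168, 0.0081, 0, 0, 0, 0, 0], [-0.0168, 0.0081, 0, 0, 0, 0, 0], [-0.0168, 0.0081, 0, 0, 0, 0, 0], [-0.0168, 0.0081, 0, 0, 0, 0, 0], [-0.0168, 0.0081, 0, 0, 0, 0, 0], [-0.0168, 0.0081, 0, 0, 0, 0, 0], [-0.0168, 0.0081, 0, 0, 0, 0, 0], [0, 0, 0, 0, 0, 0, 0], [0, 0, -0.03, 0, 0, 0, 0], [0, 0, -0.035, 0, 0, 0, 0], [0, 0, -0.035, 0, 0, 0, 0], [0, 0, -0.035, 0, 0, 0, 0], [0, 0, -0.035, 0, 0, 0, 0], [0, 0, -0.023, 0, 0, 0, 0], [0, 0, -0.01, 0, 0, 0, 0], [0, 0, 0, 0, 0, 0, 0], [0, 0, 0, 0, 0, 0, 0]]]}}

```text
clock: 35.92
eef_pos: [0.4372, 0.1625, 0.0279]
ee_rot: [[-0.998, -0.06, -0.0], [-0.06, 0.998, 0.001], [0.0, 0.001, -1.0]]
contact_force: [0.2, 0.3, 0.3]
finger_gap: 0.007
grip_force: 0.0
```

>>> {"api": "play_rows", "payload": {"motion": [[[0.006, 0.0003, 0, 0, 0, 0, 0], [0.007, 0.0004, 0, 0, 0, 0, 0], [0.007, 0.0004, 0, 0, 0, 0, 0], [0.006, 0.0004, 0, 0, 0, 0, 0], [0.006, 0.0004, 0, 0, 0, 0, 0], [0.007, 0.0004, 0, 0, 0, 0, 0], [0.008, 0.0005, 0, 0, 0, 0, 0], [0.009, 0.0006, 0, 0, 0, 0, 0], [0.01, 0.0006, 0, 0, 0, 0, 0], [0.01, 0.0006, 0, 0, 0, 0, 0], [0.01, 0.0006, 0, 0, 0, 0, 0], [0.01, 0.0006, 0, 0, 0, 0, 0], [0.01, 0.0006, 0, 0, 0, 0, 0], [0.01, 0.0006, 0, 0, 0, 0, 0], [0.009, 0.0006, 0, 0, 0, 0, 0], [0.008, 0.0005, 0, 0, 0, 0, 0], [0.007, 0.0004, 0, 0, 0, 0, 0], [0.006, 0.0004, 0, 0, 0, 0, 0], [0.006, 0.0004, 0, 0, 0, 0, 0], [0, 0, 0, 0, 0, 0, 0]]]}}

```text
clock: 37.58
eef_pos: [0.5903, 0.1706, 0.0272]
ee_rot: [[-0.998, -0.058, 0.001], [-0.058, 0.998, 0.0], [-0.001, 0.0, -1.0]]
contact_force: [-0.4, -0.8, 0.2]
finger_gap: -0.0
grip_force: 0.0
```

>>> {"api": "play_rows", "payload": {"motion": [[[0.002, 0.0001, 0, 0, 0, 0, 0], [0.002, 0.0001, 0, 0, 0, 0, 0], [0.002, 0.0001, 0, 0, 0, 0, 0], [0.002, 0.0001, 0, 0, 0, 0, 0], [0, 0, 0, 0, 0, 0, 0]]]}}

```text
clock: 38.0
eef_pos: [0.5973, 0.1711, 0.0272]
ee_rot: [[-0.998, -0.059, 0.0], [-0.059, 0.998, -0.0], [-0.0, -0.0, -1.0]]
contact_force: [0.7, 0.4, -0.2]
finger_gap: 0.006
grip_force: 0.0
```

>>> {"api": "play_rows", "payload": {"motion": [[[0.0015, 0.0001, 0, 0, 0, 0, 0], [0.0015, 0.0001, 0, 0, 0, 0, 0], [0.0015, 0.0001, 0, 0, 0, 0, 0]]]}}

```text
clock: 38.25
eef_pos: [0.5983, 0.1712, 0.027]
ee_rot: [[-0.998, -0.06, -0.006], [-0.059, 0.998, -0.003], [0.006, -0.002, -1.0]]
contact_force: [-22.7, -5.6, 18.8]
finger_gap: 0.005
grip_force: 11.5
```

>>> {"api": "play_rows", "payload": {"motion": [[[0.0015, 0.0001, 0, 0, 0, 0, 0], [0.0015, 0.0001, 0, 0, 0, 0, 0]]]}}

```text
clock: 38.42
eef_pos: [0.5982, 0.1711, 0.0269]
ee_rot: [[-0.998, -0.06, -0.012], [-0.06, 0.998, -0.005], [0.012, -0.004, -1.0]]
contact_force: [-36.3, -8.5, 29.4]
finger_gap: 0.009
grip_force: 18.7
```

>>> {"api": "play_rows", "payload": {"motion": [[[-0.006, -0.0004, 0, 0, 0, 0, 0], [-0.008, -0.0006, 0, 0, 0, 0, 0], [-0.01, -0.0006, 0, 0, 0, 0, 0], [-0.01, 0, 0.02, 0, 0, -6.9, 0], [-0.01, 0, 0.04, 0, 0, -6.9, 0], [-0.01, 0, 0.04, 0, 0, -6.9, 0], [-0.012, 0, 0.02, 0, 0, -6.9, 0], [-0.012, 0, 0, 0, 0, -6.9, 0], [-0.012, 0, 0, 0, 0, -6.9, 0], [-0.012, 0, 0, 0, 0, -6.9, 0], [-0.012, 0, 0, 0, 0, -6.9, 0], [0, 0, 0, 0, 0, -6.9, 0], [0, 0, 0, 0, 0, -6.9, 0], [0, 0, 0, 0, 0, -6.9, 0], [0, 0, 0, 0, 0, -6.9, 0], [0, 0, 0, 0, 0, -6.9, 0], [0, 0, 0, 0, 0, 0, 0]]]}}

```text
clock: 39.83
eef_pos: [0.4903, 0.17, 0.1472]
ee_rot: [[-0.058, 0.998, 0.001], [0.998, 0.058, -0.0], [-0.0, 0.001, -1.0]]
contact_force: [-0.4, 0.4, -0.9]
finger_gap: 0.004
grip_force: 0.0
```

```bash
python3 - <<'E'
from h import *
s=snap("scene","s6.png");d=snap("side","d6.png");print(s["s"]["eef_pos"],np.array(s["s"]["ee_rot"])[:,1])
S=cv2.resize(s["im"][100:280,230:470],(800,600),interpolation=cv2.INTER_CUBIC);D=cv2.resize(d["im"][70:220,180:380],(400,300),interpolation=cv2.INTER_CUBIC)
cv2.imwrite("pics/v3.png",np.hstack([cv2.resize(S,(400,300)),D]))
E
```

```text
[0.49027771 0.17000988 0.14724217] [9.98311388e-01 5.80831129e-02 8.50685079e-04]
```

View pics/v3.png

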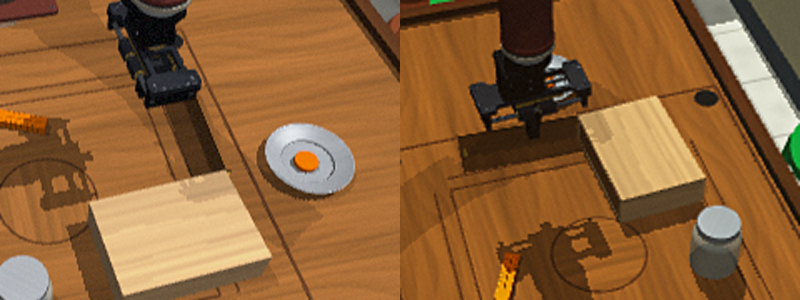

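The drawer front is flush and hidden, and the door stands along the near edge, clear of the plate. Next I'll work out the door sweep.

```bash
python3 - <<'E'
import numpy as np
x=np.array([.998,.063]);y=np.array([-.063,.998]);C=np.array([.6893,.1755]);H=C-.08*x+.114*y
def P(q,g,r=.195):
    n=-np.cos(q)*x+np.sin(q)*y; t=-np.sin(q)*x-np.cos(q)*y
    return H+r*t+(.011+g)*n
print("H",H)
q0=np.radians(94.4)
print("start",P(q0,.035).round(4),"touch",P(q0,.0095).round(4))
q=np.radians(np.linspace(94.4,4.4,16));pr=P(q0,.0095)
for a in q[1:]:
    p=P(a,.0095);print(np.round(np.degrees(a),1),(p-pr).round(4).tolist());pr=p
for a in(4.4,2,0):print(a,P(np.radians(a),.0095).round(4))
E
```

```text
H [0.602278 0.284232]
start [0.4079 0.3329] touch [0.4076 0.3074]
88.4 [-0.0014, -0.0205]
82.4 [0.0008, -0.0205]
76.4 [0.0029, -0.0203]
70.4 [0.005, -0.0199]
64.4 [0.0071, -0.0193]
58.4 [0.0091, -0.0184]
52.4 [0.0109, -0.0174]
46.4 [0.0127, -0.0161]
40.4 [0.0143, -0.0147]
34.4 [0.0158, -0.0131]
28.4 [0.0171, -0.0114]
22.4 [0.0182, -0.0096]
16.4 [0.0191, -0.0076]
10.4 [0.0197, -0.0056]
4.4 [0.0202, -0.0035]
4.4 [0.5791 0.0895]
2 [0.5873 0.0887]
0 [0.5941 0.0883]
```

>>> {"api": "play_rows", "payload": {"motion": [[[-0.0137, 0.028, 0, 0, 0, -0.7, 0], [-0.0137, 0.028, 0, 0, 0, -0.7, 0], [-0.0137, 0.028, 0, 0, 0, -0.7, 0], [-0.0137, 0.028, 0, 0, 0, -0.7, 0], [-0.0137, 0.028, 0, 0, 0, -0.7, 0], [-0.0137, 0.028, 0, 0, 0, -0.7, 0], [0, 0, 0, 0, 0, 0, 0], [0, 0, -0.03, 0, 0, 0, 0], [0, 0, -0.035, 0, 0, 0, 0], [0, 0, -0.035, 0, 0, 0, 0], [0, 0, -0.015, 0, 0, 0, 0], [0, 0, 0, 0, 0, 0, 0], [0, 0, 0, 0, 0, 0, 0]]]}}

```text
clock: 41.02
eef_pos: [0.4079, 0.3379, 0.032]
ee_rot: [[0.007, 1.0, -0.001], [1.0, -0.007, -0.0], [-0.0, -0.001, -1.0]]
contact_force: [0.3, 0.3, 0.8]
finger_gap: 0.001
grip_force: 0.0
```

>>> {"api": "play_rows", "payload": {"motion": [[[0, -0.015, 0, 0, 0, 0, 0], [0, -0.0155, 0, 0, 0, 0, 0], [-0.0014, -0.0205, 0, 0, 0, 6, 0], [0.0008, -0.0205, 0, 0, 0, 6, 0], [0.0029, -0.0203, 0, 0, 0, 6, 0], [0.005, -0.0199, 0, 0, 0, 6, 0], [0.0071, -0.0193, 0, 0, 0, 6, 0], [0.0091, -0.0184, 0, 0, 0, 6, 0], [0.0109, -0.0174, 0, 0, 0, 6, 0], [0.0127, -0.0161, 0, 0, 0, 6, 0], [0.0143, -0.0147, 0, 0, 0, 6, 0], [0.0158, -0.0131, 0, 0, 0, 6, 0], [0, 0, 0, 0, 0, 0, 0], [0, 0, 0, 0, 0, 0, 0]]]}}

```text
clock: 42.18
eef_pos: [0.4873, 0.1268, 0.0338]
ee_rot: [[-0.86, 0.51, 0.003], [0.51, 0.86, 0.001], [-0.002, 0.002, -1.0]]
contact_force: [-0.7, 0.8, -0.0]
finger_gap: 0.002
grip_force: 0.0
```

>>> {"api": "play_rows", "payload": {"motion": [[[0.0151, -0.0112, 0, 0, 0, 6, 0], [0.0177, -0.0096, -0.001, 0, 0, 6, 0], [0.0188, -0.0076, -0.001, 0, 0, 6, 0], [0.0195, -0.0056, 0, 0, 0, 6, 0], [0.0202, -0.0035, 0, 0, 0, 6, 0], [0, 0, 0, 0, 0, 0, 0], [0, 0, 0, 0, 0, 0, 0]]]}}

```text
clock: 42.77
eef_pos: [0.5768, 0.091, 0.0309]
ee_rot: [[-1.0, 0.012, 0.0], [0.012, 1.0, 0.001], [-0.0, 0.001, -1.0]]
contact_force: [-1.1, -0.9, -0.3]
finger_gap: 0.001
grip_force: 0.0
```

>>> {"api": "play_rows", "payload": {"motion": [[[0.003, -0.0002, 0, 0, 0, 1, 0], [0.003, -0.0001, 0, 0, 0, 1, 0], [0.003, 0, 0, 0, 0, 1, 0], [0.003, 0, 0, 0, 0, 1, 0], [0.002, 0.0001, 0, 0, 0, 0, 0], [0.002, 0.0001, 0, 0, 0, 0, 0]]]}}

```text
clock: 43.27
eef_pos: [0.5928, 0.09, 0.0304]
ee_rot: [[-0.998, -0.06, 0.0], [-0.06, 0.998, -0.0], [-0.0, -0.0, -1.0]]
contact_force: [-9.7, -0.1, 3.6]
finger_gap: 0.009
grip_force: 5.6
```

>>> {"api": "play_rows", "payload": {"motion": [[[0.001, 0, 0, 0, 0, 0, 0], [0.001, 0, 0, 0, 0, 0, 0]]]}}

```text
clock: 43.43
eef_pos: [0.5928, 0.0899, 0.0301]
ee_rot: [[-0.998, -0.06, -0.004], [-0.06, 0.998, -0.001], [0.004, -0.001, -1.0]]
contact_force: [-14.8, -2.4, 10.2]
finger_gap: 0.01
grip_force: 7.2
```

>>> {"api": "play_rows", "payload": {"motion": [[[0.001, 0, 0, 0, 0, 0, 0], [0, 0, 0, 0, 0, 0, 0], [-0.004, 0, 0, 0, 0, 0, 0], [-0.01, 0, 0, 0, 0, 0, 0], [-0.02, 0, 0.01, 0, 0, 0, 0], [-0.02, 0, 0.04, 0, 0, 0, 0], [-0.02, 0, 0.04, 0, 0, 0, 0], [-0.02, -0.03, 0.04, 0, 0, 0, 0], [0, -0.04, 0.02, 0, 0, 0, 0], [0, -0.04, 0, 0, 0, 0, 0], [0, 0, 0, 0, 0, 0, 0], [0, 0, 0, 0, 0, 0, 0]]]}}

```text
clock: 44.43
eef_pos: [0.5089, -0.0138, 0.1643]
ee_rot: [[-0.999, -0.054, 0.001], [-0.054, 0.999, -0.002], [-0.001, -0.002, -1.0]]
contact_force: [0.1, 0.7, -0.0]
finger_gap: 0.008
grip_force: 0.0
```

```bash
python3 - <<'E'
from h import *
s=snap("scene","s7.png");d=snap("side","d7.png");print(s["s"]["eef_pos"],s["s"]["contact_force"])
S=cv2.resize(s["im"][120:300,230:470],(800,600),interpolation=cv2.INTER_CUBIC);D=cv2.resize(d["im"][80:200,220:380],(400,300),interpolation=cv2.INTER_CUBIC)
cv2.imwrite("pics/v4.png",np.hstack([cv2.resize(S,(400,300)),D]))
E
```

```text
[ 0.50886222 -0.01380607  0.16430304] [ 0.07744272  0.67834422 -0.0499959 ]
```

View pics/v4.png

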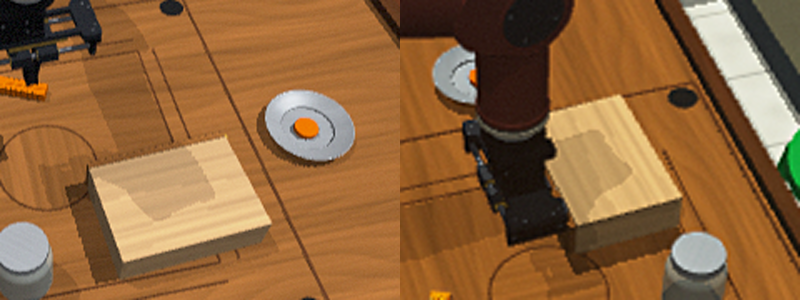

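The door lies flush along the box front. When pressed, its face sat 10.6 mm outside the drawer-front contact, where 11 mm means shut, so the catch is seated.

```bash
python3 -c "
from cell import close_job
print(close_job())"
```

```text
the job is handed in; nothing more can be done
None
```

I folded all four rules shut and laid each flat in its own slot, pushed the drawer home and pushed the door shut. I judged the catch seated from contact position, not by seeing it. The jar, plate and striker were left alone, and the job is handed in.

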